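# Load, latch, tug-check and turn over a two-sided marking carrier

## Robot

A 7-joint arm with a two-finger parallel gripper is mounted at the origin on the work surface. World frame = base frame: x ahead of the robot, y to its left, z up, the work surface at z = 0. Lengths are in m, angles in rad, forces in N, time in s.
With the tool pointing down it reaches from about 0.425 to 1.025 m from the base axis. Payload 3.6 kg.
Tool frame: the origin (TCP) lies midway between the tips of the shut fingers; the grasp point (between the pads) lies 19 mm behind it (robot.hold_point_z is the distance from the TCP to the grasp point, in m); z points along the fingers, y is the line along which they close (so a half turn about z gives the same grasp; the last joint's range is limited). The gripper opens to 85 mm and grips with 20 to 120 N. Pads are 22 mm wide; open, the fingers measure 114 mm over their backs; the gripper's body (76 mm by 85 mm) begins 54 mm behind the grasp point. The pads swing forward as they close: fully open they stand 13 mm farther back than shut.
Start: joints at [-1.423, 0.591, 0.048, 1.609, -0.033, 0.943, -0.034], TCP at [0.173, 0.704, 0.231] pointing down, gripper open.
Joint ranges: [-2.69, 2.69], [-0.47, 2.24], [-1.27, 1.36], [0.19, 2.51], [-1.53, 4.68], [0.08, 2.07], [-3.09, 3.09]. Speed limits (rad/s): [2.57, 2.57, 3.14, 3.14, 3.14, 3.14, 3.14].

## Interface

Orientations are given as a unit quaternion [x, y, z, w].
In Python, from cell import robot, optics, workorder gives the robot as it stands.
- The arm moves only by the tool apply_moves, never from a script. Its argument "steps" is a list of rows, each an object with "gripper": the gripper command: -1 is fully open, 1 is shut, values between are in proportion; "dp": the shift along the world's x, y, z normalised to -1 to 1, where 1 is 0.1 m, a list of three; "delta_rot": the turn, a rotation vector about the world's x, y, z normalised to -1 to 1, where 1 is 180 degrees, a list of three. A call has 1 to 5 rows; each row is the pose to reach, as a shift and turn from the pose commanded when the call began, turning the shorter way round; what a row does not reach only later rows make up. A row lasts 1/8 s, in which the tool goes at most 62.5 mm and 10.7 degrees, less where a joint would pass 70% of its speed; a pose out of reach is approached as far as the arm can. A call with a number of a shift or a turn outside -1 to 1 is refused whole. A call with a gripper value outside its range is refused whole. The fingers move at their own pace and stop on an object; "squeeze" is the grip in N (left out, the last holds). Time passes only in rows, so rows that repeat a pose let the fingers close. It gives the time, the measured TCP pose, the force, the opening and the grip force at its end, in the units of the state.
- robot.sense(): the state, without advancing time (a new reading comes with each control period).
- optics.get_image(name): name is "scene" or "top" or "wrist"; returns a dict with "img" (400x640x3 uint8, blue, green, red), "vfov" (degrees; the focal length in pixels is half the picture's height over the tangent of half this angle, whatever the lens; pixels are square), "cx", "cy" (the principal point, pixels), "R" (3x3) and "t" (3): a world point X has camera coordinates R X + t. Camera axes: x right, y down, z forward; pixel columns grow to the right and rows downward; lengths in m; the calibration is good to about 2 mm. A picture is of the moment at which its call begins. There is no depth.
- workorder.job_done(): hands the job in; it is judged then, once.
The state is a dict: "t": time; "joint_positions": joint angles; "joint_vel": joint speeds; "joint_torque": joint torques, N m; "tool_pos": TCP position; "eef_rot": TCP orientation; "contact_force": force on the tool from outside, world axes, zero at the start; "torque": the same for the moment, N m; "opening": finger opening in m; "finger_force": force on a finger pad.
Only numpy, scipy, OpenCV 4.12 (cv2) and the standard library are available. Lean on these libraries where they do the work, as an engineer would, in place of code of your own. Each camera call takes 0.05 s, during which the arm holds its last target. There are 200 camera calls.

## Task

Get the valve blocks ready for marking their backs: put every block flat into a pocket of the open carrier, one to a pocket, shut the yellow hold-down frame on them and turn both red turnbuttons fully across it. Then, with the carrier still lying on its loading side, give the frame's black bar a firm upward tug to be sure the buttons hold; only after that swing the carrier over by its red handle until it lies fully upside down on the rests of the other side, frame still latched and every block still in its pocket. Leave the other things on the bench where they are.

Things in the scene. Friction and masses are not known exactly. Their poses are not given: they have to be found in the camera images.
- jig: Turnover jig, fixed: light grey base plate 240 x 490 x 10 mm, two blue hinge pillars 80 mm high at its middle. Origin on the bench below the middle of the hinge line; x runs along the hinge line (away from the robot at yaw 0), y to the loading side. Rest posts 57 mm high on the +y side, 43 mm on the -y side. All offsets below are in jig axes with the carrier at joint 0.
- carrier (a joint): Angle of the dark blue carrier about the jig's hinge line: 0 = on the loading side (+y), frame side up; grows as its outer edge rises and goes over to -y; 3.14 = upside down (stops at both ends). Stiff hinge, 1.3 N m of friction: stays at any angle; 8 to 10 N at the handle swing it. Plate 120 (x) x 140 (y) mm, centre 82 mm from the hinge line, pocket floors level with it.
- carrier_hinge (a point): Fixed point on the carrier's hinge line (parallel to the jig's x), middle of its length, 65 mm above the bench.
- carrier_handle (a point): Middle of the carrier's red handle, moving with it: round bar 12 mm thick, 150 mm long, parallel to the hinge line, 230 mm from it and 78 mm outside the carrier's outer (+y) edge, on two end struts; at joint 0 it is 2 mm higher than the hinge line. Gripped lightly it can turn between the fingers.
- pocket0 (a point): Centre of a block seated in pocket 0, 8 mm above the pocket's floor. Pockets: 34 (x) x 54 (y) mm, walls 6 mm high (a block stands 10 mm proud), a window in the floor; a block's long side lies along the carrier's y. Pocket 0 is at (-31, +50) mm from carrier_hinge. The point's axes are the jig's at joint 0 and turn with the carrier.
- pocket1 (a point): The same for pocket 1, at (-31, +114) mm from carrier_hinge.
- pocket2 (a point): The same for pocket 2, at (+31, +50) mm from carrier_hinge.
- pocket3 (a point): The same for pocket 3, at (+31, +114) mm from carrier_hinge.
- frame (a joint): Angle of the yellow hold-down frame (120 x 140 x 5 mm, four windows), hinged at the carrier's inner (-y) edge: 0 = shut, its underside 1 mm over the blocks; grows as its outer edge lifts and goes over to -y; 2.05 = fully open, leaning past upright (stop). Light hinge (0.06 N m friction): falls shut below about 1.1 rad. It cannot shut with a turnbutton across.
- frame_hinge (a point): Middle of the frame's hinge line (parallel to the jig's x): 6 mm to -y of carrier_hinge and 19.5 mm above it.
- frame_bar (a point): Middle of the frame's black pull bar: round, 10 mm thick, 56 mm long, parallel to the frame's hinge and 194 mm from it, 36 mm outside the frame's free edge, at its mid thickness, on two end struts; 84.5 mm above the bench when shut, 42 mm inside the red handle. Shut and latched, the bar still lifts about 2 mm before the frame bears on the buttons.
- button_far (a joint): Angle of the red turnbutton at the +x end of the carrier's outer edge about its upright pivot: 0 = arm points to +x, clear of the frame; grows clockwise seen from above; 1.55 (stop) = arm points to -y, fully across the frame's edge. Friction 0.05 N m, stays where left.
- button_near (a joint): Angle of the red turnbutton at the -x end of the outer edge: 0 = arm points to -x, clear of the frame; grows anticlockwise seen from above; 1.55 (stop) = arm points to -y, fully across. Otherwise the same.
- button_far_grip (a point): On the pivot of the +x turnbutton, at mid height of its thumb rib. Rib 10 mm wide, 34 mm long (9 mm behind the pivot to 25 mm ahead along the arm), 16 mm high, on a 6 mm thick arm; rib top 110.5 mm above the bench. Pivot 48 mm to +x and 166 mm to +y of carrier_hinge.
- button_near_grip (a point): The same for the -x turnbutton; pivot 48 mm to -x and 166 mm to +y of carrier_hinge.
- block0: A bare aluminium valve block, 50 (x) x 30 (y) x 16 (z) mm, 65 g, alike on both faces (two ports, four screw holes); origin at its centre. It starts flat on the black mat to the left of the jig.
- block1: A bare aluminium valve block, 50 (x) x 30 (y) x 16 (z) mm, 65 g, alike on both faces (two ports, four screw holes); origin at its centre. It starts flat on the black mat to the left of the jig.
- block2: A bare aluminium valve block, 50 (x) x 30 (y) x 16 (z) mm, 65 g, alike on both faces (two ports, four screw holes); origin at its centre. It starts flat on the black mat to the left of the jig.
- block3: A bare aluminium valve block, 50 (x) x 30 (y) x 16 (z) mm, 65 g, alike on both faces (two ports, four screw holes); origin at its centre. It starts flat on the black mat to the left of the jig.
- calipers: Digital calipers lying on the bench (160 mm long); not needed.
- brush: Blue hand brush lying on the bench; not needed.
- tape: Yellow roll of tape, 84 mm across, 22 mm high; not needed.
- stamp: Small black block with an orange top, 36 mm; not needed.
- pen_box: White open box with pens, 90 x 75 x 55 mm; not needed.
There are look-alikes about, which are no part of the job. What is shaped like the block0 but brown or pink is not meant. What is shaped like the block1 but orange is not meant.

How it is judged:
On the way, in this order (a step that is already met when the one before it is completed fails the run):
1. every block lies in a pocket and the hold-down frame is shut ((distance between block0 and pocket0 below 0.006 m or distance between block0 and pocket1 below 0.006 m or distance between block0 and pocket2 below 0.006 m or distance between block0 and pocket3 below 0.006 m) and (distance between block1 and pocket0 below 0.006 m or distance between block1 and pocket1 below 0.006 m or distance between block1 and pocket2 below 0.006 m or distance between block1 and pocket3 below 0.006 m) and (distance between block2 and pocket0 below 0.006 m or distance between block2 and pocket1 below 0.006 m or distance between block2 and pocket2 below 0.006 m or distance between block2 and pocket3 below 0.006 m) and (distance between block3 and pocket0 below 0.006 m or distance between block3 and pocket1 below 0.006 m or distance between block3 and pocket2 below 0.006 m or distance between block3 and pocket3 below 0.006 m) and value of joint frame below 0.04 rad), for 0.2 s.
2. both turnbuttons are across the shut frame (value of joint each of button_far, button_near above 1.2 rad and value of joint frame below 0.04 rad), for 0.2 s.
3. with the carrier on its loading side, the frame is tugged up against the latched turnbuttons and holds (all of step 2 and (contact force between frame and button_far above 2 N or contact force between frame and button_near above 2 N) and value of joint carrier below 0.15 rad), for 0.1 s.
4. the carrier lies upside down on the other side, frame latched (all of step 2 and value of joint carrier above 3.08 rad), for 0.2 s.
At the end, for the whole second after the job is handed in: The carrier lies upside down on the far rests (joint over 3.08 rad), the frame shut (under 0.04 rad), both turnbuttons across it (over 1.2 rad) and every block still in a pocket (its centre within 6 mm of the pocket's point) (all of step 4 and (distance between block0 and pocket0 below 0.006 m or distance between block0 and pocket1 below 0.006 m or distance between block0 and pocket2 below 0.006 m or distance between block0 and pocket3 below 0.006 m) and (distance between block1 and pocket0 below 0.006 m or distance between block1 and pocket1 below 0.006 m or distance between block1 and pocket2 below 0.006 m or distance between block1 and pocket3 below 0.006 m) and (distance between block2 and pocket0 below 0.006 m or distance between block2 and pocket1 below 0.006 m or distance between block2 and pocket2 below 0.006 m or distance between block2 and pocket3 below 0.006 m) and (distance between block3 and pocket0 below 0.006 m or distance between block3 and pocket1 below 0.006 m or distance between block3 and pocket2 below 0.006 m or distance between block3 and pocket3 below 0.006 m)); the robot touches nothing.
It fails at once if the carrier is swung up (over 0.5 rad) with a turnbutton not across the frame (value of joint carrier above 0.5 rad and value of joint any of button_far, button_near below 1 rad).
It fails at once if the calipers, brush, tape, stamp or pen box is pushed more than 4 cm aside (distance of any of calipers, brush, tape, stamp, pen_box from where it was at the start of the episode above 0.04 m).
Of block0, block1, block2, block3 only 2 to 4 are there at a start; the rules pass over those that are not, and their reading is None.
At some moment in a run one of block0, block1, block2, block3 may be knocked a few centimetres aside while the robot is not near it.
Once in a run the grip may slacken for a moment while it holds something.
It also fails if it takes over 210 s, if anything falls off the work surface, if the arm or the gripper's body presses on something with over 40 N, if the wrist force passes 120 N, or if a joint passes its speed limit or range.

## Working session

There is one attempt and no reset: what is moved stays moved. The work goes in short steps, Python scripts to look and compute and a tool call to move; the robot and the scene stay as the last step left them, time stands still between calls to the robot, and variables do not carry over. Pictures are saved under pics/ and viewed, at most 14 in all, crops included, and the job is handed in when it is done.

Besides the shell and the picture viewer there is one more tool, called after "Request:" as name(argument=value, ...) on one line, values as JSON. apply_moves: Moves the arm, as the interface text tells. Scaled input: -1 to 1 covers 0.1 m each way for a shift and 180 degrees each way for a turn. Its arguments: {"type":"object","properties":{"steps":{"type":"array"},"squeeze":{"type":"number"}},"required":["steps"]}

```bash
ls; mkdir -p pics; cat > h.py <<'E'
import numpy as np, cv2
from cell import robot, optics, workorder
def grab(n,fn=None):
    d=optics.get_image(n)
    if fn: cv2.imwrite('pics/'+fn,d['img'])
    return d
def ray(d,u,v):
    f=d['img'].shape[0]/2/np.tan(np.radians(d['vfov'])/2)
    R=np.array(d['R']);t=np.array(d['t'])
    return -R.T@t, R.T@np.array([(u-d['cx'])/f,(v-d['cy'])/f,1])
def onz(d,u,v,z):
    c,r=ray(d,u,v); return c+r*(z-c[2])/r[2]
def proj(d,X):
    f=d['img'].shape[0]/2/np.tan(np.radians(d['vfov'])/2)
    p=np.array(d['R'])@np.array(X)+np.array(d['t']); return np.array([d['cx']+f*p[0]/p[2],d['cy']+f*p[1]/p[2]])
E
python3 - <<'E'
from h import *
import pickle
D={n:grab(n,n+'0.png') for n in('top','scene')}
pickle.dump(D,open('d0.pkl','wb'))
for n in D: print(n,D[n]['vfov'],D[n]['cx'],D[n]['cy'],np.round(-np.array(D[n]['R']).T@D[n]['t'],3))
print(robot.sense())
E
```

```text
pics
top 53.98600982400273 320.80505617417987 194.72281346075562 [0.416 0.026 1.087]
scene 54.92804594932182 318.79049696476875 196.66209656314118 [ 0.993 -0.299  0.951]
{'t': 0.1, 'joint_positions': array([-1.42351812,  0.59203448,  0.04831288,  1.60970561, -0.03327514,
        0.94270337, -0.03368797]), 'joint_vel': array([-4.01201359e-04, -2.26224450e-03,  5.80094341e-04, -2.80220381e-03,
       -8.42144451e-04, -5.03903317e-05,  4.18144419e-04]), 'joint_torque': array([ 4.45430051e-03, -5.49998975e+01,  1.55348416e+00, -1.98824018e+01,
        9.82362370e-03,  3.81647871e-03, -2.85346850e-06]), 'tool_pos': array([0.17270507, 0.70335416, 0.23024602]), 'eef_rot': array([ 1.20049040e-01,  9.92767435e-01, -1.02186068e-03, -5.31234411e-05]), 'contact_force': array([-0.19622281,  0.19357303, -0.29592451]), 'torque': array([-0.00374004, -0.01997676, -0.0430929 ]), 'finger_force': 0.0, 'opening': 0.08560769367623088}
```

View pics/top0.png

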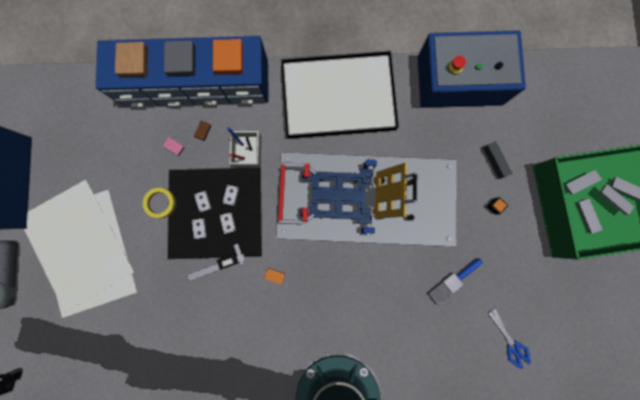

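View pics/scene0.png

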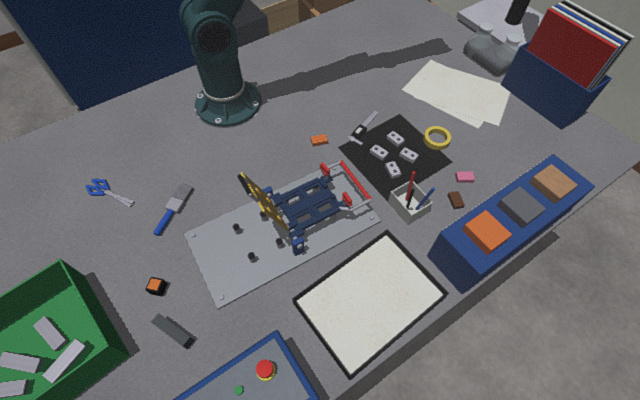

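Four silver blocks with port holes lie on the black mat, at top (203,201), (231,195), (198,229) and (227,223). Look-alikes to leave: pink (173,147), brown (202,130), orange (274,276), and the grey bars in the green bin. I'll check the geometry and take a close crop.

```bash
python3 - <<'E'
from h import *
import pickle
D=pickle.load(open('d0.pkl','rb'))
for n in D:
    d=D[n]; print(n,np.round(d['R'],3).tolist()); print([ (k,np.shape(v)) for k,v in d.items()])
    for X in ([0,0,0],[.1727,.703,.23],[0.5,0,0],[.5,.3,0]): print(X,proj(d,X).round(1))
d=D['top']
for p in ((203,201),(231,195),(198,229),(227,223)): print(onz(d,*p,.016).round(3))
for p in ((279,153),(457,160),(277,238),(455,246)): print('base',onz(d,*p,.01).round(3))
c=cv2.resize(d['img'][120:280,155:475],None,fx=2.5,fy=2.5,interpolation=cv2.INTER_CUBIC);cv2.imwrite('pics/c0.png',c)
E
```

```text
top [[-0.028, -1.0, -0.004], [-0.993, 0.028, -0.114], [0.114, 0.001, -0.993]]
[('img', (400, 640, 3)), ('vfov', ()), ('cx', ()), ('cy', ()), ('R', (3, 3)), ('t', (3,))]
[0, 0, 0] [336.9 398.7]
[0.1727, 0.703, 0.23] [  3.6 365.3]
[0.5, 0, 0] [331.1 209. ]
[0.5, 0.3, 0] [223.1 212.1]
scene [[0.565, 0.825, 0.001], [0.697, -0.476, -0.536], [-0.442, 0.303, -0.844]]
[('img', (400, 640, 3)), ('vfov', ()), ('cx', ()), ('cy', ()), ('R', (3, 3)), ('t', (3,))]
[0, 0, 0] [227.8 102.9]
[0.1727, 0.703, 0.23] [428.3  -3.3]
[0.5, 0, 0] [307.5 204.9]
[0.5, 0.3, 0] [387.6 158.5]
[0.531 0.351 0.016]
[0.545 0.274 0.016]
[0.454 0.364 0.016]
[0.469 0.285 0.016]
base [0.66  0.141 0.01 ]
base [ 0.626 -0.355  0.01 ]
base [0.424 0.15  0.01 ]
base [ 0.389 -0.333  0.01 ]
```

View pics/c0.png

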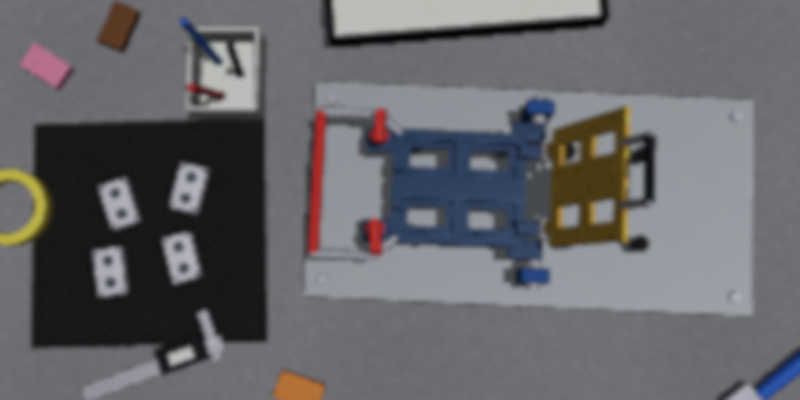

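The crop confirms four bare aluminium blocks with two ports each on the mat. Both red buttons point outward (open), and the frame is open. Next I measure block poses and fit the jig.

```bash
cat >> h.py <<'E'
def blocks(d,z=.017,box=None):
    g=cv2.cvtColor(d['img'],cv2.COLOR_BGR2GRAY); 
    if box: m=np.zeros_like(g); m[box[1]:box[3],box[0]:box[2]]=255
    else: m=np.full_like(g,255)
    _,b=cv2.threshold(cv2.bitwise_and(g,m),110,255,0)
    b=cv2.morphologyEx(b,cv2.MORPH_CLOSE,np.ones((3,3)))
    out=[]
    for c in cv2.findContours(b,cv2.RETR_EXTERNAL,cv2.CHAIN_APPROX_NONE)[0]:
        if cv2.contourArea(c)<60: continue
        P=np.array([onz(d,*p[0],z)[:2] for p in c],np.float32)
        (x,y),(w,h),a=cv2.minAreaRect(P*1000)
        if w<h: w,h,a=h,w,a+90
        out.append((round(x/1000,4),round(y/1000,4),round(w),round(h),round((a+90)%180-90,1)))
    return out
def jigfit(d,px,pts):
    # px pixels, pts jig 3D points -> x,y,yaw
    from scipy.optimize import least_squares
    W=np.array([onz(d,*p,q[2])[:2] for p,q in zip(px,pts)]);Q=np.array(pts)[:,:2]
    f=lambda s:(s[:2]+Q@np.array([[np.cos(s[2]),np.sin(s[2])],[-np.sin(s[2]),np.cos(s[2])]])-W).ravel()
    r=least_squares(f,[.52,-.1,0]); return r.x,f(r.x).reshape(-1,2)
E
python3 - <<'E'
from h import *
import pickle
d=pickle.load(open('d0.pkl','rb'))['top']
for b in blocks(d,.017,(168,168,262,245)): print(b)
k=lambda u,v:(u/2.5-.3+155,v/2.5-.3+120)
px=[k(317,83),k(753,101),k(752,315),k(304,296)]
s,e=jigfit(d,px,[(.12,.245,.01),(.12,-.245,.01),(-.12,-.245,.01),(-.12,.245,.01)])
print(s.round(4),(e*1000).round(1).tolist())
# handle ends
print(onz(d,*k(320,114),.073).round(3),onz(d,*k(313,251),.073).round(3))
E
```

```text
(0.4565, 0.3626, 50, 31, 7.5)
(0.4698, 0.2842, 51, 31, 14.0)
(0.5307, 0.3535, 51, 31, 18.5)
(0.5308, 0.4399, 61, 14, 1.0)
(0.5459, 0.2764, 50, 31, -14.0)
[ 0.5251 -0.1    -0.0709] [[1.7, 1.9], [1.4, -1.4], [-1.9, -1.3], [-1.2, 0.8]]
[0.613 0.125 0.073] [0.469 0.135 0.073]
```

Request:
apply_moves(steps=[{"gripper":-1,"dp":[0.5,-0.5,0],"delta_rot":[0,0,0]},{"gripper":-1,"dp":[0.9,-1,0],"delta_rot":[0,0,0]},{"gripper":-1,"dp":[1,-1,0],"delta_rot":[0,0,0]}])

```text
t: 0.48
tool_pos: [0.2774, 0.5987, 0.2308]
eef_rot: [0.124, 0.992, -0.002, 0.001]
contact_force: [0.9, -0.0, -0.8]
opening: 0.0851
finger_force: 0.0
```

Request:
apply_moves(steps=[{"gripper":-1,"dp":[0.5,-0.5,0],"delta_rot":[0,0,0]},{"gripper":-1,"dp":[0.9,-1,0],"delta_rot":[0,0,0]},{"gripper":-1,"dp":[1,-1,0],"delta_rot":[0,0,0]}])

```text
t: 0.85
tool_pos: [0.3765, 0.4994, 0.231]
eef_rot: [0.123, 0.992, -0.002, 0.001]
contact_force: [-0.4, 1.1, -0.1]
opening: 0.0858
finger_force: 0.0
```

Request:
apply_moves(steps=[{"gripper":-1,"dp":[0.5,-0.5,0],"delta_rot":[0,0,0]},{"gripper":-1,"dp":[0.9,-1,0.3],"delta_rot":[0,0,0]},{"gripper":-1,"dp":[1,-1,0.3],"delta_rot":[0,0,0]}])

```text
t: 1.23
tool_pos: [0.4761, 0.4017, 0.2627]
eef_rot: [0.122, 0.992, 0.0, 0.001]
contact_force: [0.0, 0.8, 0.8]
opening: 0.0854
finger_force: 0.0
```

Request:
apply_moves(steps=[{"gripper":-1,"dp":[0.2,-0.5,0],"delta_rot":[0,0,0]},{"gripper":-1,"dp":[0.2,-0.8,0],"delta_rot":[0,0,0]},{"gripper":-1,"dp":[0.2,-0.8,0],"delta_rot":[0,0,0]}])

```text
t: 1.6
tool_pos: [0.4929, 0.3229, 0.261]
eef_rot: [0.121, 0.993, -0.0, -0.0]
contact_force: [-0.0, 0.3, 0.0]
opening: 0.0854
finger_force: 0.0
```

```bash
python3 - <<'E'
from h import *
d=grab('wrist','w1.png'); R=np.array(d['R']);print(d['vfov'],d['cx'],d['cy'],(-R.T@d['t']).round(3),R.round(2).tolist())
for b in blocks(d,.017): print(b)
E
```

```text
65.55753415398023 315.8164175674151 196.45275673353802 [0.412 0.344 0.404] [[0.24, 0.97, -0.0], [0.92, -0.23, 0.32], [0.31, -0.08, -0.95]]
(0.7988, -0.0508, 63, 45, 76.1)
(0.754, 0.104, 60, 10, 10.5)
(0.6613, -0.1749, 302, 116, -63.8)
(0.6416, 0.0352, 111, 53, -40.9)
(0.5636, -0.1625, 48, 13, -32.0)
(0.5627, 0.035, 31, 21, 86.0)
(0.46, -0.0931, 36, 20, -32.0)
(0.5449, 0.2801, 51, 30, -15.9)
(0.5298, 0.3568, 51, 31, 17.8)
(0.4688, 0.2879, 50, 31, 13.8)
(0.4553, 0.3651, 49, 29, 7.1)
(0.3632, 0.2899, 27, 13, -71.5)
(0.3608, 0.3232, 30, 19, 1.1)
(0.6133, 0.3577, 949, 572, 76.0)
```

View pics/w1.png

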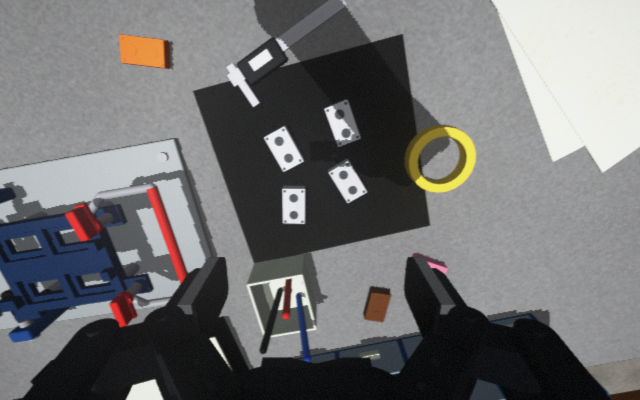

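Wrist view: the same four blocks at (293,205), (283,148), (342,123) and (347,181). The carrier is at left with both buttons open. I pick the block at about (0.545, 0.279).

Request:
apply_moves(steps=[{"gripper":-0.2,"dp":[0.4,-0.35,-0.5],"delta_rot":[0,0,-0.006]},{"gripper":-0.2,"dp":[0.525,-0.44,-1],"delta_rot":[0,0,-0.006]},{"gripper":-0.2,"dp":[0.525,-0.44,-1],"delta_rot":[0,0,-0.006]}])

```text
t: 2.02
tool_pos: [0.5432, 0.2798, 0.1566]
eef_rot: [0.129, 0.992, -0.003, -0.004]
contact_force: [-0.2, 0.2, -0.1]
opening: 0.051
finger_force: 0.0
```

Request:
apply_moves(steps=[{"gripper":-0.2,"dp":[0,0,-0.5],"delta_rot":[0,0,0]},{"gripper":-0.2,"dp":[0,0,-1],"delta_rot":[0,0,0]},{"gripper":-0.2,"dp":[0,0,-1],"delta_rot":[0,0,0]}])

```text
t: 2.4
tool_pos: [0.5423, 0.2826, 0.0594]
eef_rot: [0.127, 0.992, -0.001, -0.003]
contact_force: [0.0, 0.2, -0.1]
opening: 0.0512
finger_force: 0.0
```

Request:
apply_moves(steps=[{"gripper":-0.2,"dp":[0,0,-0.2],"delta_rot":[0,0,0]},{"gripper":-0.2,"dp":[0,0,-0.4],"delta_rot":[0,0,0]},{"gripper":-0.2,"dp":[0,0,-0.52],"delta_rot":[0,0,0]},{"gripper":-0.2,"dp":[0,0,-0.52],"delta_rot":[0,0,0]}])

```text
t: 2.9
tool_pos: [0.5449, 0.2797, 0.0085]
eef_rot: [0.13, 0.992, -0.0, -0.001]
contact_force: [0.5, -0.4, 1.2]
opening: 0.0512
finger_force: 0.0
```

```bash
python3 - <<'E'
from h import *
d=grab('wrist'); cv2.imwrite('pics/w2.png',d['img'])
for b in blocks(d,.017): print(b)
E
```

```text
(0.669, 0.4315, 24, 13, 75.2)
(0.5964, 0.1909, 33, 26, -18.6)
(0.6336, 0.3334, 33, 26, -11.6)
(0.6328, 0.4056, 69, 50, -89.5)
(0.5424, 0.2798, 55, 30, -14.9)
(0.5328, 0.1415, 152, 52, -33.0)
(0.5283, 0.3556, 53, 30, 17.7)
(0.5238, 0.4271, 47, 10, 3.5)
(0.469, 0.2874, 50, 31, 13.8)
(0.4608, 0.3661, 39, 30, 7.3)
(0.4801, 0.1873, 157, 45, -2.4)
```

View pics/w2.png

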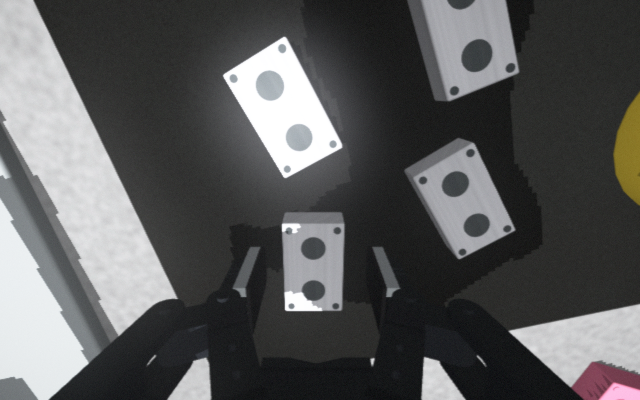

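Block sits between the pads (u 283–343, pads 258/374). Close and lift.

Request:
apply_moves(steps=[{"gripper":0.6,"dp":[0,0,-0.015],"delta_rot":[0,0,0]},{"gripper":0.6,"dp":[0,0,-0.015],"delta_rot":[0,0,0]},{"gripper":0.6,"dp":[0,0,-0.015],"delta_rot":[0,0,0]},{"gripper":0.6,"dp":[0,0,-0.015],"delta_rot":[0,0,0]},{"gripper":0.6,"dp":[0,0,-0.015],"delta_rot":[0,0,0]}], squeeze=50)

```text
t: 3.58
tool_pos: [0.546, 0.2802, 0.0084]
eef_rot: [0.13, 0.992, 0.0, 0.001]
contact_force: [0.1, -1.0, 6.2]
opening: 0.0282
finger_force: 50.0
```

Request:
apply_moves(steps=[{"gripper":0.6,"dp":[0,0,0.2],"delta_rot":[0,0,0]},{"gripper":0.6,"dp":[0,0,0.6],"delta_rot":[0,0,0]},{"gripper":0.6,"dp":[0,0,1],"delta_rot":[0,0,0]},{"gripper":0.6,"dp":[0,0,1],"delta_rot":[0,0,0]}])

```text
t: 4.08
tool_pos: [0.5476, 0.2813, 0.1118]
eef_rot: [0.129, 0.992, 0.002, 0.003]
contact_force: [0.4, 1.1, -0.9]
opening: 0.0286
finger_force: 49.5
```

Request:
apply_moves(steps=[{"gripper":0.6,"dp":[0,-0.3,0.5],"delta_rot":[0,0,-0.05]},{"gripper":0.6,"dp":[0,-0.6,1],"delta_rot":[0,0,-0.1]},{"gripper":0.6,"dp":[0,-1,1],"delta_rot":[0,0,-0.16]},{"gripper":0.6,"dp":[0,-1,1],"delta_rot":[0,0,-0.22]},{"gripper":0.6,"dp":[0,-1,1],"delta_rot":[0,0,-0.22]}])

```text
t: 4.7
tool_pos: [0.5445, 0.1797, 0.2074]
eef_rot: [0.457, 0.889, -0.001, -0.0]
contact_force: [-0.2, 0.7, -0.7]
opening: 0.0282
finger_force: 49.7
```

Request:
apply_moves(steps=[{"gripper":0.6,"dp":[0,-0.3,0],"delta_rot":[0,0,-0.05]},{"gripper":0.6,"dp":[0,-0.6,0],"delta_rot":[0,0,-0.1]},{"gripper":0.6,"dp":[0,-0.85,0],"delta_rot":[0,0,-0.16]},{"gripper":0.6,"dp":[0,-0.85,0],"delta_rot":[0,0,-0.22]},{"gripper":0.6,"dp":[0,-0.85,0],"delta_rot":[0,0,-0.22]}])

```text
t: 5.32
tool_pos: [0.5449, 0.0958, 0.2071]
eef_rot: [0.73, 0.684, -0.001, -0.0]
contact_force: [-0.3, 0.6, -0.7]
opening: 0.0278
finger_force: 49.7
```

```bash
python3 - <<'E'
from h import *
import pickle
d=grab('wrist','w3.png'); pickle.dump((d,robot.sense()),open('w3.pkl','wb'));s=robot.sense();print(s['tool_pos'],s['eef_rot'],s['opening'],s['finger_force'])
E
```

```text
[0.54501072 0.09616393 0.20725009] [ 7.29513259e-01  6.83966424e-01 -4.57458913e-04 -3.54457292e-04] 0.0283944039118896 49.73897337913513
```

View pics/w3.png

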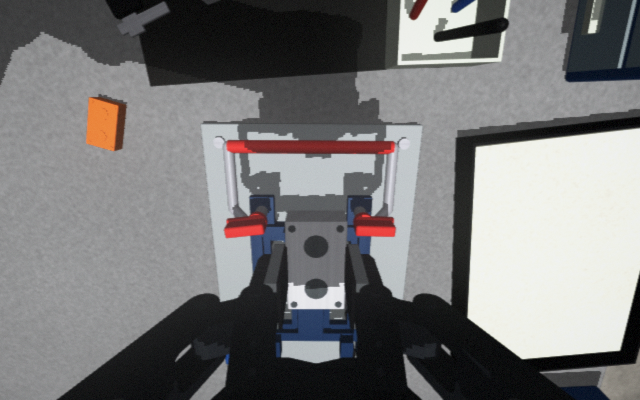

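The block is held, and the carrier, handle (227–396, 147) and base corners are in view. I enlarge this crop for a precise fit.

```bash
python3 - <<'E'
import cv2
i=cv2.imread('pics/w3.png')[115:315,195:435]
cv2.imwrite('pics/w3c.png',cv2.resize(i,None,fx=3,fy=3,interpolation=cv2.INTER_CUBIC))
E
```

```text
(no output)
```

View pics/w3c.png

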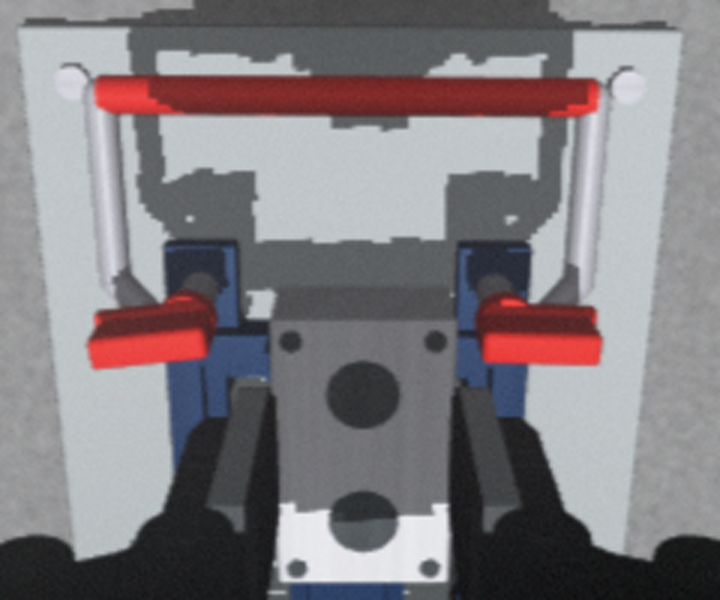

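```bash
python3 - <<'E'
from h import *
import pickle
d,s=pickle.load(open('w3.pkl','rb'))
k=lambda u,v:(u/3-.33+195,v/3-.33+115)
B=[k(*p) for p in((20,25),(682,32))]; H=[k(95,96),k(600,98)]
r=[k(*p) for p in((90,340),(208,332),(90,366),(208,358),(482,338),(601,336),(484,364),(601,363))]
rp=[(-.073,.171,.1105),(-.039,.171,.1105),(-.073,.161,.1105),(-.039,.161,.1105),(.039,.171,.1105),(.073,.171,.1105),(.039,.161,.1105),(.073,.161,.1105)]
bp=[(-.12,.245,.01),(.12,.245,.01)];hp=[(-.075,.23,.067),(.075,.23,.067)]
for n,a,b in(('all',B+H+r,bp+hp+rp),('rib',r,rp),('handle+rib',H+r,hp+rp),('base',B,bp)):
    x,e=jigfit(d,a,b);print(n,x.round(4),(e*1000).round(1).tolist())
c=[k(*p) for p in((270,320),(457,320),(280,582),(448,582))]
for z in(.2,.205,.21,.215,.22,.225):
    P=np.array([onz(d,*p,z) for p in c]);print(z,np.linalg.norm(P[0]-P[1]).round(4),np.linalg.norm(P[2]-P[3]).round(4),np.linalg.norm((P[0]+P[1]-P[2]-P[3])/2).round(4),P.mean(0).round(4), s['tool_pos'].round(4))
E
```

```text
all [ 0.5254 -0.098  -0.0709] [[-1.9, -0.4], [1.4, 0.6], [2.1, -0.2], [-1.8, -0.1], [-0.8, 2.5], [-0.4, -0.2], [-0.2, 0.5], [-0.1, -2.2], [0.7, 1.1], [1.2, 0.3], [-0.4, -0.7], [0.4, -1.3]]
rib [ 0.5263 -0.0981 -0.065 ] [[-0.9, 2.0], [-0.5, -0.4], [-0.3, 0.1], [-0.2, -2.4], [0.6, 1.4], [1.2, 0.7], [-0.4, -0.5], [0.4, -0.8]]
handle+rib [ 0.5261 -0.098  -0.0668] [[1.8, -0.5], [-2.1, 0.3], [-0.9, 2.2], [-0.4, -0.4], [-0.2, 0.2], [-0.1, -2.3], [0.7, 1.3], [1.2, 0.6], [-0.4, -0.5], [0.4, -0.9]]
base [ 0.5243 -0.098  -0.0762] [[-1.6, 0.1], [1.6, -0.1]]
0.2 0.0328 0.0327 0.0553 [0.5436 0.0873 0.2   ] [0.545  0.0962 0.2073]
0.205 0.0317 0.0316 0.0534 [0.5439 0.0903 0.205 ] [0.545  0.0962 0.2073]
0.21 0.0306 0.0305 0.0516 [0.5441 0.0934 0.21  ] [0.545  0.0962 0.2073]
0.215 0.0295 0.0294 0.0498 [0.5443 0.0965 0.215 ] [0.545  0.0962 0.2073]
0.22 0.0284 0.0283 0.0479 [0.5445 0.0996 0.22  ] [0.545  0.0962 0.2073]
0.225 0.0273 0.0272 0.0461 [0.5447 0.1026 0.225 ] [0.545  0.0962 0.2073]
```

Request:
apply_moves(steps=[{"gripper":0.6,"dp":[0.08,-0.4,0],"delta_rot":[0,0,-0.002]},{"gripper":0.6,"dp":[0.156,-0.8,0],"delta_rot":[0,0,-0.002]},{"gripper":0.6,"dp":[0.156,-1,0],"delta_rot":[0,0,-0.002]},{"gripper":0.6,"dp":[0.156,-1,0],"delta_rot":[0,0,-0.002]}])

```text
t: 5.88
tool_pos: [0.5605, -0.0057, 0.2077]
eef_rot: [0.734, 0.679, -0.0, -0.0]
contact_force: [-0.6, 0.4, -0.9]
opening: 0.0283
finger_force: 49.7
```

Request:
apply_moves(steps=[{"gripper":0.6,"dp":[0,-0.458,-0.3],"delta_rot":[0,0,0]},{"gripper":0.6,"dp":[0,-0.458,-0.8],"delta_rot":[0,0,0]},{"gripper":0.6,"dp":[0,-0.458,-1],"delta_rot":[0,0,0]},{"gripper":0.6,"dp":[0,-0.458,-1],"delta_rot":[0,0,0]},{"gripper":0.6,"dp":[0,-0.458,-1],"delta_rot":[0,0,0]}])

```text
t: 6.5
tool_pos: [0.5618, -0.0493, 0.1085]
eef_rot: [0.733, 0.68, 0.001, 0.0]
contact_force: [0.8, -1.0, -1.1]
opening: 0.0284
finger_force: 49.7
```

```bash
python3 - <<'E'
from h import *
s=robot.sense();print(s['tool_pos'].round(4),s['eef_rot'].round(4))
d=grab('wrist','w4.png')
cv2.imwrite('pics/w4c.png',cv2.resize(d['img'][120:380,160:480],None,fx=2.3,fy=2.3,interpolation=cv2.INTER_CUBIC))
E
```

```text
[ 0.5618 -0.0493  0.1085] [7.331e-01 6.801e-01 7.000e-04 1.000e-04]
```

View pics/w4c.png

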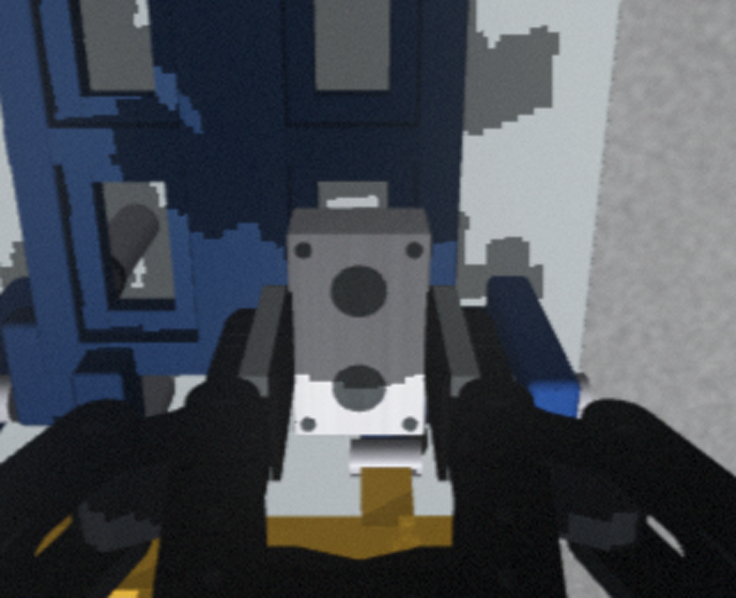

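The held block is over pocket 2, and pocket 3 shows at crop (287–420, bottom 125). I compare this with predicted corners.

```bash
cat >> h.py <<'E'
def jw(s,X):
    c,q=np.cos(s[2]),np.sin(s[2]); return np.array([s[0]+c*X[0]-q*X[1],s[1]+q*X[0]+c*X[1],X[2]])
J=(.5254,-.098,-.0709)
E
cat > w4.py <<'E'
from h import *
E
python3 - <<'E'
from h import *
d=optics.get_image('wrist')
k=lambda p:((np.array(p)-[160,120]+.3)*2.3).round(0)
for z in(.065,.071):
  for (px,py) in ((.031,.114),(.031,.05),(-.031,.05)):
    print(z,px,py,[k(proj(d,jw(J,(px+a*.017,py+b*.027,z)))).tolist() for a,b in((-1,1),(1,1),(-1,-1),(1,-1))])
print('edge',[k(proj(d,jw(J,(.06,y,.071)))).tolist() for y in(.152,.05)])
c=[tuple(np.array(p)/2.3-.3+[160,120]) for p in((288,238),(431,235),(296,436),(426,433))]
P=np.array([onz(d,*p,.1148) for p in c]);print(P.round(4),P.mean(0),np.linalg.norm(P[0]-P[1]),np.linalg.norm(P[0]-P[2]))
E
```

```text
0.065 0.031 0.114 [[282.0, -92.0], [421.0, -93.0], [290.0, 122.0], [416.0, 121.0]]
0.065 0.031 0.05 [[291.0, 157.0], [415.0, 156.0], [298.0, 330.0], [412.0, 329.0]]
0.065 -0.031 0.05 [[65.0, 158.0], [189.0, 158.0], [90.0, 331.0], [204.0, 331.0]]
0.071 0.031 0.114 [[280.0, -93.0], [423.0, -94.0], [288.0, 127.0], [418.0, 127.0]]
0.071 0.031 0.05 [[289.0, 164.0], [417.0, 163.0], [296.0, 341.0], [413.0, 340.0]]
0.071 -0.031 0.05 [[56.0, 165.0], [184.0, 164.0], [82.0, 342.0], [200.0, 341.0]]
edge [[475.0, -145.0], [458.0, 255.0]]
[[ 0.5482 -0.0248  0.1148]
 [ 0.5781 -0.0265  0.1148]
 [ 0.5447 -0.0745  0.1148]
 [ 0.5748 -0.0761  0.1148]] [ 0.56144159 -0.05046971  0.1148    ] 0.02990036469402228 0.049834885204935724
```

Request:
apply_moves(steps=[{"gripper":0.6,"dp":[-0.01,0,-0.2],"delta_rot":[0,0,0]},{"gripper":0.6,"dp":[-0.01,0,-0.27],"delta_rot":[0,0,0]},{"gripper":0.6,"dp":[-0.01,0,-0.3],"delta_rot":[0,0,0]},{"gripper":0.6,"dp":[-0.01,0,-0.3],"delta_rot":[0,0,0]}])

```text
t: 7.1
tool_pos: [0.5603, -0.0507, 0.0782]
eef_rot: [0.734, 0.679, 0.0, 0.0]
contact_force: [-0.2, 0.4, -0.9]
opening: 0.0281
finger_force: 49.7
```

Request:
apply_moves(steps=[{"gripper":0.6,"dp":[0,0,-0.02],"delta_rot":[0,0,0]},{"gripper":0.6,"dp":[0,0,-0.04],"delta_rot":[0,0,0]},{"gripper":0.6,"dp":[0,0,-0.04],"delta_rot":[0,0,0]}])

```text
t: 7.48
tool_pos: [0.5599, -0.0507, 0.0737]
eef_rot: [0.734, 0.679, -0.0, -0.0]
contact_force: [-0.4, 0.5, -0.2]
opening: 0.0284
finger_force: 49.7
```

Request:
apply_moves(steps=[{"gripper":0.2,"dp":[0,0,0],"delta_rot":[0,0,0]},{"gripper":0,"dp":[0,0,0],"delta_rot":[0,0,0]},{"gripper":-0.15,"dp":[0,0,0],"delta_rot":[0,0,0]},{"gripper":-0.15,"dp":[0,0,0],"delta_rot":[0,0,0]}])

```text
t: 7.98
tool_pos: [0.56, -0.0507, 0.0738]
eef_rot: [0.734, 0.679, 0.0, 0.0]
contact_force: [-0.1, -0.4, 0.3]
opening: 0.0492
finger_force: 0.0
```

Request:
apply_moves(steps=[{"gripper":-0.15,"dp":[0,0,0.2],"delta_rot":[0,0,0]},{"gripper":-0.15,"dp":[0,0,0.7],"delta_rot":[0,0,0]},{"gripper":-0.15,"dp":[0,0,1],"delta_rot":[0,0,0]},{"gripper":-0.15,"dp":[0,0,1],"delta_rot":[0,0,0]}])

```text
t: 8.48
tool_pos: [0.5618, -0.051, 0.1762]
eef_rot: [0.734, 0.679, 0.002, 0.002]
contact_force: [0.4, 0.1, -0.4]
opening: 0.049
finger_force: 0.0
```

```bash
python3 - <<'E'
from h import *
s=robot.sense();print(s['joint_positions'].round(3))
d=grab('wrist','w5.png')
print([proj(d,jw(J,(.031+a*.015,.05+b*.025,.081))).round(0).tolist() for a,b in((-1,1),(1,1),(-1,-1),(1,-1))])
for b in blocks(d,.081,(250,150,400,400)):print(b)
t=grab('top')
for b in blocks(t,.017,(168,168,262,245)): print(b)
E
```

```text
[-0.336  0.503  0.478  2.04  -0.364  0.674  0.3  ]
[[294.0, 170.0], [332.0, 169.0], [296.0, 228.0], [332.0, 227.0]]
(0.5494, -0.1746, 61, 29, 85.3)
(0.5785, -0.1313, 175, 87, -51.8)
(0.559, -0.0503, 49, 31, 85.5)
(0.6085, -0.0647, 105, 42, -89.5)
(0.4564, 0.3628, 52, 32, 7.5)
(0.4697, 0.2845, 52, 33, 13.8)
(0.5308, 0.3535, 53, 33, 18.5)
(0.5308, 0.4399, 61, 14, 1.0)
```

View pics/w5.png

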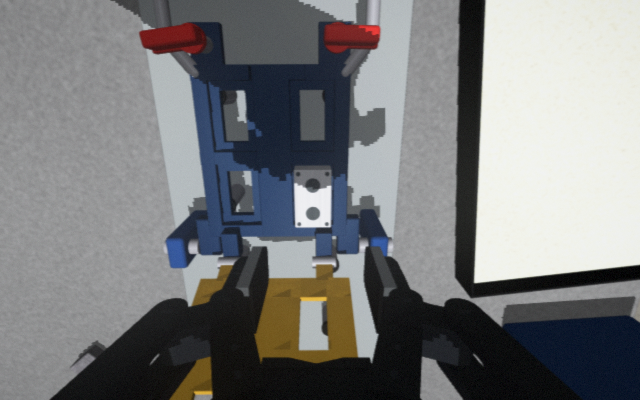

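Block 1 is seated in pocket 2 (294–332, 168–228). Now block 2 at (0.530, 0.3555).

Request:
apply_moves(steps=[{"gripper":-0.2,"dp":[0,0.4,0.2],"delta_rot":[0,0,-0.04]},{"gripper":-0.2,"dp":[0,0.8,0.2],"delta_rot":[0,0,-0.08]},{"gripper":-0.2,"dp":[0,1,0.2],"delta_rot":[0,0,-0.1]}])

```text
t: 8.95
tool_pos: [0.5589, 0.0523, 0.1921]
eef_rot: [0.831, 0.556, -0.001, -0.001]
contact_force: [-0.4, -0.3, 0.2]
opening: 0.0512
finger_force: 0.0
```

Request:
apply_moves(steps=[{"gripper":-0.2,"dp":[-0.1,0.5,0],"delta_rot":[0,0,-0.05]},{"gripper":-0.2,"dp":[-0.1,1,0],"delta_rot":[0,0,-0.1]}])

```text
t: 9.2
tool_pos: [0.5481, 0.1499, 0.1921]
eef_rot: [0.909, 0.416, -0.002, -0.0]
contact_force: [-0.3, -0.9, -0.6]
opening: 0.0513
finger_force: 0.0
```

Request:
apply_moves(steps=[{"gripper":-0.2,"dp":[-0.1,0.5,0],"delta_rot":[0,0,-0.05]},{"gripper":-0.2,"dp":[-0.1,1,0],"delta_rot":[0,0,-0.1]}])

```text
t: 9.45
tool_pos: [0.538, 0.2505, 0.1919]
eef_rot: [0.963, 0.269, -0.002, 0.0]
contact_force: [0.8, -0.5, -0.2]
opening: 0.051
finger_force: 0.0
```

Request:
apply_moves(steps=[{"gripper":-0.2,"dp":[-0.1,0.5,-0.3],"delta_rot":[0,0,-0.05]},{"gripper":-0.2,"dp":[-0.1,1,-0.8],"delta_rot":[0,0,-0.078]},{"gripper":-0.2,"dp":[-0.1,1.0,-0.9],"delta_rot":[0,0,-0.078]},{"gripper":-0.2,"dp":[-0.1,1.0,-0.9],"delta_rot":[0,0,-0.078]}])

```text
t: 9.95
tool_pos: [0.5284, 0.3481, 0.1013]
eef_rot: [0.988, 0.153, -0.002, 0.002]
contact_force: [-0.4, 0.6, -0.0]
opening: 0.0513
finger_force: 0.0
```

```bash
cat > st.py <<'E'
from h import *
import sys
s=robot.sense();q=s['eef_rot'];print(s['tool_pos'].round(4),'yaw',round(90-2*np.degrees(np.arctan2(q[0],q[1])),2),s['joint_positions'].round(2))
d=grab('wrist')
for b in blocks(d,.017):
    if 48<b[2]<58 and 26<b[3]<36: print(b)
E
python3 st.py
```

```text
[0.5284 0.3481 0.1013] yaw -72.42 [-1.13  0.77  0.74  1.93 -0.76  0.75 -1.21]
(0.4569, 0.3652, 50, 30, 7.6)
(0.531, 0.3562, 50, 30, 17.2)
```

Request:
apply_moves(steps=[{"gripper":-0.2,"dp":[0.022,0.075,-0.4],"delta_rot":[0,0,0]},{"gripper":-0.2,"dp":[0.022,0.075,-0.8],"delta_rot":[0,0,0]},{"gripper":-0.2,"dp":[0.022,0.075,-0.93],"delta_rot":[0,0,0]},{"gripper":-0.2,"dp":[0.022,0.075,-0.93],"delta_rot":[0,0,0]}])

```text
t: 10.5
tool_pos: [0.5331, 0.3552, 0.0116]
eef_rot: [0.989, 0.151, 0.0, 0.0]
contact_force: [0.6, -0.3, 0.5]
opening: 0.0512
finger_force: 0.0
```

Request:
apply_moves(steps=[{"gripper":0.6,"dp":[0,0,0],"delta_rot":[0,0,0]},{"gripper":0.6,"dp":[0,0,0],"delta_rot":[0,0,0]},{"gripper":0.6,"dp":[0,0,0],"delta_rot":[0,0,0]},{"gripper":0.6,"dp":[0,0,0],"delta_rot":[0,0,0]},{"gripper":0.6,"dp":[0,0,0],"delta_rot":[0,0,0]}])

```text
t: 11.12
tool_pos: [0.5338, 0.3568, 0.0131]
eef_rot: [0.988, 0.152, 0.002, -0.0]
contact_force: [-1.2, -1.2, 6.5]
opening: 0.0274
finger_force: 49.1
```

Request:
apply_moves(steps=[{"gripper":0.6,"dp":[0,0,0.2],"delta_rot":[0,0,0]},{"gripper":0.6,"dp":[0,0,0.6],"delta_rot":[0,0,0]},{"gripper":0.6,"dp":[0,0,1],"delta_rot":[0,0,0]}])

```text
t: 11.5
tool_pos: [0.5321, 0.357, 0.113]
eef_rot: [0.988, 0.152, 0.0, -0.0]
contact_force: [1.3, 1.1, -0.7]
opening: 0.0275
finger_force: 49.4
```

Request:
apply_moves(steps=[{"gripper":0.6,"dp":[0,-0.5,0.4],"delta_rot":[0,0,0.05]},{"gripper":0.6,"dp":[0,-1,0.8],"delta_rot":[0,0,0.1]}])

```text
t: 11.75
tool_pos: [0.5323, 0.2586, 0.1913]
eef_rot: [0.951, 0.308, 0.001, 0.0]
contact_force: [0.8, -0.4, -0.7]
opening: 0.0273
finger_force: 49.4
```

Request:
apply_moves(steps=[{"gripper":0.6,"dp":[0,-0.5,0],"delta_rot":[0,0,0.05]},{"gripper":0.6,"dp":[0,-1,0],"delta_rot":[0,0,0.1]}])

```text
t: 12.0
tool_pos: [0.5325, 0.1577, 0.191]
eef_rot: [0.892, 0.453, 0.002, 0.0]
contact_force: [0.2, -0.7, -0.8]
opening: 0.0273
finger_force: 49.4
```

Request:
apply_moves(steps=[{"gripper":0.6,"dp":[-0.2,-0.5,0],"delta_rot":[0,0,0.05]},{"gripper":0.6,"dp":[-0.3,-1,0],"delta_rot":[0,0,0.1]}])

```text
t: 12.25
tool_pos: [0.5011, 0.0574, 0.1901]
eef_rot: [0.81, 0.586, 0.0, 0.0]
contact_force: [0.9, -0.4, -0.4]
opening: 0.0273
finger_force: 49.4
```

Request:
apply_moves(steps=[{"gripper":0.6,"dp":[0,-0.4,-0.3],"delta_rot":[0,0,0.05]},{"gripper":0.6,"dp":[0,-0.8,-0.6],"delta_rot":[0,0,0.08]},{"gripper":0.6,"dp":[0,-1,-0.8],"delta_rot":[0,0,0.08]},{"gripper":0.6,"dp":[0,-1,-0.8],"delta_rot":[0,0,0.08]}])

```text
t: 12.75
tool_pos: [0.5013, -0.043, 0.109]
eef_rot: [0.733, 0.68, -0.001, -0.0]
contact_force: [-0.1, -0.6, -1.0]
opening: 0.0274
finger_force: 49.4
```

```bash
cat > held.py <<'E'
from h import *
s=robot.sense();q=s['eef_rot'];T=s['tool_pos'];print(T.round(4),'yaw',round(90-2*np.degrees(np.arctan2(q[0],q[1])),2),s['opening'].round(4))
d=grab('wrist'); cv2.imwrite('pics/held.png',d['img'])
# far edge of the held block's ports: hough circles in the block area
u,v=proj(d,T+[0,0,.006]); u,v=int(u),int(v)
g=cv2.cvtColor(d['img'],cv2.COLOR_BGR2GRAY)
x0,y0=u-60,v-90; c=cv2.resize(g[y0:y0+150,x0:x0+120],None,fx=4,fy=4,interpolation=cv2.INTER_CUBIC)
cv2.imwrite('pics/heldc.png',c[:600])
print('crop origin',x0,y0,'scale 4; tcp',u,v)
for p,n in(((-.031,.05),0),((-.031,.114),1),((.031,.05),2),((.031,.114),3)): print(n,jw(J,(*p,.073)).round(4))
E
python3 held.py
```

```text
Traceback (most recent call last):
  File "held.py", line 2, in <module>
    s=robot.sense();q=s['eef_rot'];T=s['tool_pos'];print(T.round(4),'yaw',round(90-2*np.degrees(np.arctan2(q[0],q[1])),2),s['opening'].round(4))
                                                                                                                          ^^^^^^^^^^^^^^^^^^
AttributeError: 'float' object has no attribute 'round'
```

```bash
sed -i "s/s\['opening'\].round(4)/round(s['opening'],4)/" held.py; python3 held.py
```

```text
[ 0.5013 -0.043   0.109 ] yaw -4.35 0.0274
crop origin 257 176 scale 4; tcp 317 266
0 [ 0.498  -0.0459  0.073 ]
1 [0.5026 0.0179 0.073 ]
2 [ 0.5599 -0.0503  0.073 ]
3 [0.5644 0.0135 0.073 ]
```

View pics/heldc.png

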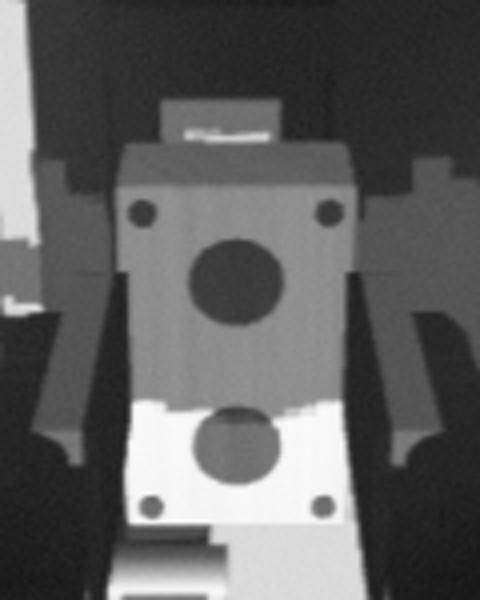

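Held block's top-face corners in the crop: (117,186), (356,186), (126,523), (347,523).

```bash
python3 - <<'E'
from h import *
d=optics.get_image('wrist')
c=[(u/4-.37+257,v/4-.37+176) for u,v in((117,186),(356,186),(126,523),(347,523))]
for z in(.108,.111,.114,.117):
    P=np.array([onz(d,*p,z) for p in c]);print(z,np.linalg.norm(P[0]-P[1]).round(4),np.linalg.norm(P[2]-P[3]).round(4),np.linalg.norm((P[0]+P[1]-P[2]-P[3])/2).round(4),P.mean(0).round(4))
print(robot.sense()['tool_pos'])
E
```

```text
0.108 0.0303 0.0309 0.0512 [ 0.5009 -0.0459  0.108 ]
0.111 0.0296 0.0303 0.0502 [ 0.5011 -0.044   0.111 ]
0.114 0.029 0.0296 0.0491 [ 0.5012 -0.0422  0.114 ]
0.117 0.0284 0.029 0.048 [ 0.5013 -0.0404  0.117 ]
[ 0.50264868 -0.0402706   0.10983149]
```

```bash
python3 - <<'E'
from h import *
k=lambda p:((np.array(p)-[257,176]+.37)*4).round(0).tolist()
for i in range(5):
    d=optics.get_image('wrist'); T=robot.sense()['tool_pos']
    R=np.array(d['R']); print(T.round(4),(-R.T@d['t']-T).round(4), [k(proj(d,jw(J,(-.031+a*.017,.05+.027,.071)))) for a in(-1,1)], k(proj(d,jw(J,(-.06,.05+.027,.071)))))
g=cv2.resize(cv2.convertScaleAbs(d['img'],alpha=2.5)[120:270,230:410],None,fx=4,fy=4,interpolation=cv2.INTER_CUBIC); cv2.imwrite('pics/p0.png',g)
E
```

```text
[ 0.503  -0.0396  0.11  ] [0.0047 0.083  0.1433] [[104.0, 90.0], [324.0, 90.0]] [27.0, 90.0]
[ 0.5031 -0.0393  0.11  ] [0.0047 0.0833 0.1434] [[103.0, 94.0], [322.0, 94.0]] [26.0, 94.0]
[ 0.503  -0.0393  0.1099] [0.0047 0.0835 0.1435] [[102.0, 95.0], [321.0, 96.0]] [25.0, 95.0]
[ 0.5029 -0.0393  0.1098] [0.0048 0.0837 0.1435] [[103.0, 96.0], [321.0, 96.0]] [25.0, 96.0]
[ 0.5028 -0.0395  0.1096] [0.0048 0.0838 0.1436] [[103.0, 96.0], [322.0, 96.0]] [26.0, 96.0]
```

View pics/p0.png

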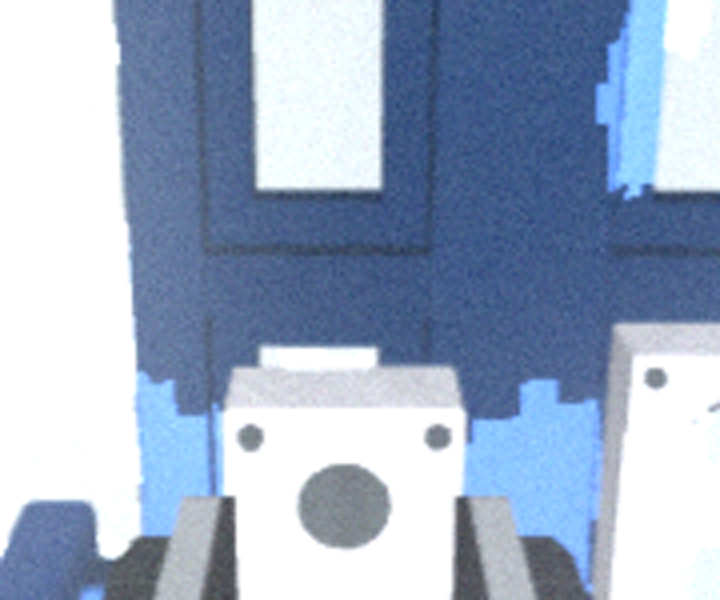

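The pocket 0 wall lines (210/428, row 318) match the prediction to under 1 px. I compute the block offset in this settled image.

```bash
python3 - <<'E'
from h import *
d=optics.get_image('wrist');T=robot.sense()['tool_pos']
c=[(u/4-.37+230,v/4-.37+120) for u,v in((224,408),(466,408))]
for z in(.110,.112,.114):
    P=np.array([onz(d,*p,z) for p in c]);m=P.mean(0)-.025*np.array([.0709,.9975,0]);print(z,np.linalg.norm(P[0]-P[1]),'block',m.round(4),'need',(jw(J,(-.031,.05,z))-m).round(4),T.round(4))
E
```

```text
0.11 0.030239979133972618 block [ 0.5018 -0.0423  0.11  ] need [-0.0038 -0.0036  0.    ] [ 0.5027 -0.0397  0.1095]
0.112 0.029817108363469326 block [ 0.5019 -0.0415  0.112 ] need [-0.0039 -0.0045  0.    ] [ 0.5027 -0.0397  0.1095]
0.114 0.02939423759296592 block [ 0.5019 -0.0406  0.114 ] need [-0.0039 -0.0053  0.    ] [ 0.5027 -0.0397  0.1095]
```

Request:
apply_moves(steps=[{"gripper":0.6,"dp":[-0.039,-0.042,0],"delta_rot":[0,0,0.002]},{"gripper":0.6,"dp":[-0.039,-0.042,-0.1],"delta_rot":[0,0,0.002]},{"gripper":0.6,"dp":[-0.039,-0.042,-0.17],"delta_rot":[0,0,0.002]},{"gripper":0.6,"dp":[-0.039,-0.042,-0.17],"delta_rot":[0,0,0.002]},{"gripper":0.6,"dp":[-0.039,-0.042,-0.17],"delta_rot":[0,0,0.002]}])

```text
t: 13.78
tool_pos: [0.4983, -0.0451, 0.0917]
eef_rot: [0.73, 0.684, -0.0, -0.0]
contact_force: [-0.3, 0.4, 0.0]
opening: 0.0275
finger_force: 49.4
```

Request:
apply_moves(steps=[{"gripper":0.6,"dp":[0,0,-0.05],"delta_rot":[0,0,0]},{"gripper":0.6,"dp":[0,0,-0.1],"delta_rot":[0,0,0]},{"gripper":0.6,"dp":[0,0,-0.13],"delta_rot":[0,0,0]},{"gripper":0.6,"dp":[0,0,-0.13],"delta_rot":[0,0,0]},{"gripper":0.6,"dp":[0,0,-0.13],"delta_rot":[0,0,0]}])

```text
t: 14.4
tool_pos: [0.4983, -0.0451, 0.0789]
eef_rot: [0.73, 0.684, 0.0, 0.0]
contact_force: [0.7, -0.1, -0.8]
opening: 0.0274
finger_force: 49.4
```

Request:
apply_moves(steps=[{"gripper":0.2,"dp":[0,0,0],"delta_rot":[0,0,0]},{"gripper":0,"dp":[0,0,0],"delta_rot":[0,0,0]},{"gripper":-0.15,"dp":[0,0,0],"delta_rot":[0,0,0]},{"gripper":-0.15,"dp":[0,0,0],"delta_rot":[0,0,0]}])

```text
t: 14.9
tool_pos: [0.4983, -0.045, 0.079]
eef_rot: [0.73, 0.684, 0.0, 0.0]
contact_force: [0.3, -0.4, -0.2]
opening: 0.0491
finger_force: 0.0
```

Request:
apply_moves(steps=[{"gripper":-0.15,"dp":[0,0,0.2],"delta_rot":[0,0,0]},{"gripper":-0.15,"dp":[0,0,0.7],"delta_rot":[0,0,0]},{"gripper":-0.15,"dp":[0,0,1],"delta_rot":[0,0,0]},{"gripper":-0.15,"dp":[0,0,1],"delta_rot":[0,0,0]},{"gripper":-0.15,"dp":[0,0,1],"delta_rot":[0,0,0]}])

```text
t: 15.52
tool_pos: [0.4977, -0.0447, 0.1784]
eef_rot: [0.73, 0.684, -0.0, -0.0]
contact_force: [0.2, 0.1, -0.4]
opening: 0.0494
finger_force: 0.0
```

```bash
python3 - <<'E'
from h import *
d=grab('wrist','w6.png')
for b in blocks(d,.081,(200,100,420,300)):
    if 46<b[2]<58 and 26<b[3]<36: print(b)
E
```

```text
(0.4974, -0.0471, 49, 31, 86.3)
(0.5592, -0.0499, 50, 31, 85.9)
```

Request:
apply_moves(steps=[{"gripper":-0.2,"dp":[0,0.4,0.2],"delta_rot":[0,0,-0.05]},{"gripper":-0.2,"dp":[0,0.8,0.2],"delta_rot":[0,0,-0.1]},{"gripper":-0.2,"dp":[0,1,0.2],"delta_rot":[0,0,-0.14]}])

```text
t: 15.95
tool_pos: [0.4974, 0.0573, 0.1976]
eef_rot: [0.862, 0.508, -0.001, -0.001]
contact_force: [-0.1, 0.0, -0.6]
opening: 0.0517
finger_force: 0.0
```

Request:
apply_moves(steps=[{"gripper":-0.2,"dp":[-0.1,0.5,0],"delta_rot":[0,0,-0.05]},{"gripper":-0.2,"dp":[-0.2,1,0],"delta_rot":[0,0,-0.1]},{"gripper":-0.2,"dp":[-0.2,1,0],"delta_rot":[0,0,-0.14]}])

```text
t: 16.32
tool_pos: [0.4763, 0.1599, 0.1969]
eef_rot: [0.951, 0.31, -0.002, -0.0]
contact_force: [0.6, -0.3, 0.2]
opening: 0.0512
finger_force: 0.0
```

Request:
apply_moves(steps=[{"gripper":-0.2,"dp":[-0.09,0.5,0],"delta_rot":[0,0,-0.05]},{"gripper":-0.2,"dp":[-0.09,1,-0.5],"delta_rot":[0,0,-0.1]},{"gripper":-0.2,"dp":[-0.09,1,-0.9],"delta_rot":[0,0,-0.123]},{"gripper":-0.2,"dp":[-0.09,1,-0.9],"delta_rot":[0,0,-0.123]}])

```text
t: 16.82
tool_pos: [0.466, 0.2543, 0.1051]
eef_rot: [0.993, 0.121, -0.004, 0.002]
contact_force: [0.3, -0.5, 0.7]
opening: 0.0507
finger_force: 0.0
```

Request:
apply_moves(steps=[{"gripper":-0.2,"dp":[0,0.326,0],"delta_rot":[0,0,0]},{"gripper":-0.2,"dp":[0,0.326,0],"delta_rot":[0,0,0]},{"gripper":-0.2,"dp":[0,0.326,0],"delta_rot":[0,0,0]},{"gripper":-0.2,"dp":[0,0.326,0],"delta_rot":[0,0,0]}])

```text
t: 17.32
tool_pos: [0.4696, 0.2861, 0.1097]
eef_rot: [0.993, 0.119, 0.0, 0.0]
contact_force: [0.5, 0.5, -0.0]
opening: 0.0514
finger_force: 0.0
```

```bash
python3 st.py
```

```text
[0.4696 0.2861 0.1097] yaw -76.37 [-1.14  0.68  0.74  2.12 -0.79  0.65 -1.18]
(0.3648, 0.3681, 53, 27, -26.4)
(0.4703, 0.2876, 53, 30, 13.7)
(0.4576, 0.3656, 52, 30, 7.9)
```

Request:
apply_moves(steps=[{"gripper":-0.2,"dp":[0.005,0.012,-0.4],"delta_rot":[0,0,0]},{"gripper":-0.2,"dp":[0.005,0.012,-0.8],"delta_rot":[0,0,0]},{"gripper":-0.2,"dp":[0.005,0.012,-1],"delta_rot":[0,0,0]},{"gripper":-0.2,"dp":[0.005,0.012,-1],"delta_rot":[0,0,0]},{"gripper":-0.2,"dp":[0.005,0.012,-1],"delta_rot":[0,0,0]}])

```text
t: 18.0
tool_pos: [0.4705, 0.2884, 0.0097]
eef_rot: [0.993, 0.119, 0.001, -0.0]
contact_force: [-0.4, 0.1, 0.6]
opening: 0.0516
finger_force: 0.0
```

Request:
apply_moves(steps=[{"gripper":0.6,"dp":[0,0,0],"delta_rot":[0,0,0]},{"gripper":0.6,"dp":[0,0,0],"delta_rot":[0,0,0]},{"gripper":0.6,"dp":[0,0,0],"delta_rot":[0,0,0]},{"gripper":0.6,"dp":[0,0,0],"delta_rot":[0,0,0]},{"gripper":0.6,"dp":[0,0,0],"delta_rot":[0,0,0]}])

```text
t: 18.62
tool_pos: [0.4706, 0.2889, 0.0102]
eef_rot: [0.993, 0.12, 0.001, -0.0]
contact_force: [-2.3, -0.9, 6.2]
opening: 0.0281
finger_force: 49.2
```

Request:
apply_moves(steps=[{"gripper":0.6,"dp":[0,0,0.2],"delta_rot":[0,0,0]},{"gripper":0.6,"dp":[0,0,0.6],"delta_rot":[0,0,0]},{"gripper":0.6,"dp":[0,0,1],"delta_rot":[0,0,0]}])

```text
t: 19.0
tool_pos: [0.4695, 0.2888, 0.1103]
eef_rot: [0.993, 0.12, -0.0, 0.0]
contact_force: [1.2, 0.4, -0.3]
opening: 0.0279
finger_force: 49.7
```

Request:
apply_moves(steps=[{"gripper":0.6,"dp":[0,-0.5,0.4],"delta_rot":[0,0,0.05]},{"gripper":0.6,"dp":[0.1,-1,0.8],"delta_rot":[0,0,0.1]},{"gripper":0.6,"dp":[0.3,-1,0.8],"delta_rot":[0,0,0.15]}])

```text
t: 19.38
tool_pos: [0.5005, 0.1844, 0.1923]
eef_rot: [0.938, 0.347, 0.002, -0.0]
contact_force: [0.6, 1.5, -1.3]
opening: 0.0282
finger_force: 49.8
```

Request:
apply_moves(steps=[{"gripper":0.6,"dp":[0.3,-0.5,0],"delta_rot":[0,0,0.05]},{"gripper":0.6,"dp":[0.5,-1,0],"delta_rot":[0,0,0.1]},{"gripper":0.6,"dp":[0.65,-1,0],"delta_rot":[0,0,0.15]}])

```text
t: 19.75
tool_pos: [0.5654, 0.0825, 0.1901]
eef_rot: [0.831, 0.556, 0.0, 0.001]
contact_force: [-0.1, 1.0, -0.7]
opening: 0.0281
finger_force: 49.7
```

Request:
apply_moves(steps=[{"gripper":0.6,"dp":[0,-0.4,0],"delta_rot":[0,0,0.05]},{"gripper":0.6,"dp":[0,-0.73,-0.3],"delta_rot":[0,0,0.101]},{"gripper":0.6,"dp":[0,-0.73,-0.7],"delta_rot":[0,0,0.101]},{"gripper":0.6,"dp":[0,-0.73,-0.7],"delta_rot":[0,0,0.101]},{"gripper":0.6,"dp":[0,-0.73,-0.7],"delta_rot":[0,0,0.101]}])

```text
t: 20.38
tool_pos: [0.5654, 0.0162, 0.1199]
eef_rot: [0.732, 0.682, 0.001, 0.0]
contact_force: [-0.1, 0.0, 0.1]
opening: 0.0279
finger_force: 49.7
```

Request:
apply_moves(steps=[{"gripper":0.6,"dp":[0,0,0],"delta_rot":[0,0,0]},{"gripper":0.6,"dp":[0,0,0],"delta_rot":[0,0,0]}])

```text
t: 20.62
tool_pos: [0.5656, 0.0164, 0.12]
eef_rot: [0.731, 0.682, 0.001, 0.001]
contact_force: [-0.1, 0.4, -1.1]
opening: 0.0277
finger_force: 49.7
```

```bash
python3 held.py
```

```text
[0.5656 0.0164 0.12  ] yaw -4.01 0.0277
crop origin 257 176 scale 4; tcp 317 266
0 [ 0.498  -0.0459  0.073 ]
1 [0.5026 0.0179 0.073 ]
2 [ 0.5599 -0.0503  0.073 ]
3 [0.5644 0.0135 0.073 ]
```

Request:
apply_moves(steps=[{"gripper":0.6,"dp":[-0.005,-0.023,-0.1],"delta_rot":[0,0,0]},{"gripper":0.6,"dp":[-0.005,-0.023,-0.25],"delta_rot":[0,0,0]},{"gripper":0.6,"dp":[-0.005,-0.023,-0.3],"delta_rot":[0,0,0]},{"gripper":0.6,"dp":[-0.005,-0.023,-0.3],"delta_rot":[0,0,0]},{"gripper":0.6,"dp":[-0.005,-0.023,-0.3],"delta_rot":[0,0,0]}])

```text
t: 21.3
tool_pos: [0.5645, 0.0134, 0.0889]
eef_rot: [0.732, 0.681, 0.0, 0.0]
contact_force: [-0.1, -0.2, -0.8]
opening: 0.028
finger_force: 49.8
```

```bash
python3 - <<'E'
from h import *
d=grab('wrist');T=robot.sense()['tool_pos'];print(T.round(4))
# overlay predicted pocket3/pocket1 walls and save enlarged crop
i=cv2.convertScaleAbs(d['img'],alpha=2)[130:330,200:440];i=cv2.resize(i,None,fx=3,fy=3,interpolation=cv2.INTER_CUBIC)
for px in(.031,-.031):
    P=np.array([((proj(d,jw(J,(px+a*.017,.114+b*.027,.071)))-[200,130])*3+1) for a,b in((-1,-1),(-1,1),(1,1),(1,-1))]).astype(np.int32)
    cv2.polylines(i,[P],True,(0,0,255),1)
for y in(.161,.171):
    P=np.array([(proj(d,jw(J,(x,y,.1105)))-[200,130])*3+1 for x in(.039,.073)]).astype(np.int32); cv2.polylines(i,[P],False,(0,255,0),1)
cv2.imwrite('pics/p3.png',i)
E
```

```text
[0.5645 0.0134 0.089 ]
```

View pics/p3.png

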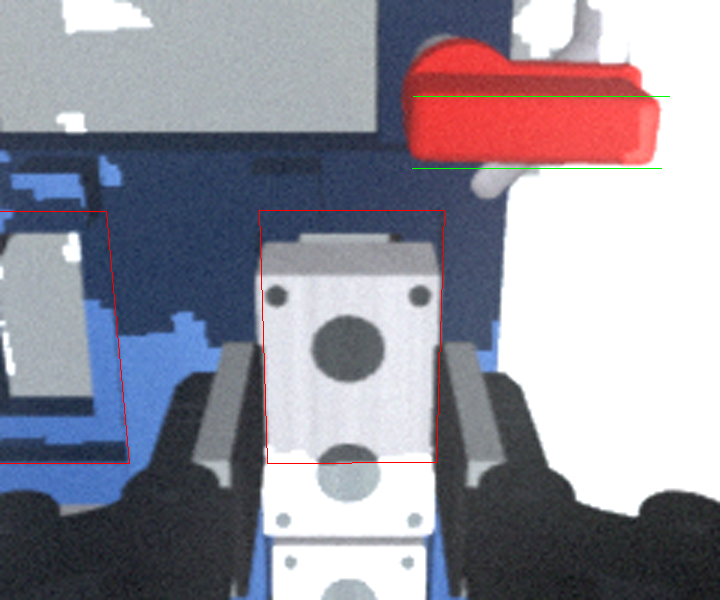

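Overlay matches the pocket walls and rib to within 1–2 px. Held-block top edge: (258,275)–(440,273).

```bash
python3 - <<'E'
from h import *
d=optics.get_image('wrist');T=robot.sense()['tool_pos']
c=[(u/3-.33+200,v/3-.33+130) for u,v in((258,275),(440,273),(263,537),(434,537))]
for z in(.093,.095,.097):
    P=np.array([onz(d,*p,z) for p in c]);print(z,np.linalg.norm(P[0]-P[1]).round(4),np.linalg.norm((P[0]+P[1]-P[2]-P[3])/2).round(4),'need',(jw(J,(.031,.114,z))-P.mean(0)).round(4),T.round(4))
E
```

```text
0.093 0.0295 0.0514 need [0.0007 0.0018 0.    ] [0.5646 0.0134 0.0891]
0.095 0.0291 0.0506 need [0.0006 0.0006 0.    ] [0.5646 0.0134 0.0891]
0.097 0.0287 0.0499 need [ 0.0005 -0.0007  0.    ] [0.5646 0.0134 0.0891]
```

Request:
apply_moves(steps=[{"gripper":0.6,"dp":[0.006,0.006,-0.05],"delta_rot":[0,0,0]},{"gripper":0.6,"dp":[0.006,0.006,-0.1],"delta_rot":[0,0,0]},{"gripper":0.6,"dp":[0.006,0.006,-0.135],"delta_rot":[0,0,0]},{"gripper":0.6,"dp":[0.006,0.006,-0.135],"delta_rot":[0,0,0]},{"gripper":0.6,"dp":[0.006,0.006,-0.135],"delta_rot":[0,0,0]}])

```text
t: 22.02
tool_pos: [0.5648, 0.0141, 0.0753]
eef_rot: [0.732, 0.682, -0.0, -0.0]
contact_force: [-0.5, -0.5, -0.7]
opening: 0.0283
finger_force: 49.9
```

Request:
apply_moves(steps=[{"gripper":0.2,"dp":[0,0,0],"delta_rot":[0,0,0]},{"gripper":0,"dp":[0,0,0],"delta_rot":[0,0,0]},{"gripper":-0.15,"dp":[0,0,0],"delta_rot":[0,0,0]},{"gripper":-0.15,"dp":[0,0,0],"delta_rot":[0,0,0]}])

```text
t: 22.52
tool_pos: [0.5649, 0.014, 0.0754]
eef_rot: [0.732, 0.682, 0.0, 0.0]
contact_force: [0.1, -0.3, 0.2]
opening: 0.0489
finger_force: 0.0
```

Request:
apply_moves(steps=[{"gripper":-0.15,"dp":[0,0,0.2],"delta_rot":[0,0,0]},{"gripper":-0.15,"dp":[0,0,0.7],"delta_rot":[0,0,0]},{"gripper":-0.15,"dp":[0,0,1],"delta_rot":[0,0,0]},{"gripper":-0.15,"dp":[0,0,1],"delta_rot":[0,0,0]},{"gripper":-0.15,"dp":[0,0,1],"delta_rot":[0,0,0]}])

```text
t: 23.15
tool_pos: [0.5642, 0.0143, 0.1748]
eef_rot: [0.732, 0.682, -0.0, -0.0]
contact_force: [-0.5, 0.3, -0.7]
opening: 0.049
finger_force: 0.0
```

```bash
python3 - <<'E'
from h import *
d=grab('wrist','w7.png')
for b in blocks(d,.081,(200,100,440,300)):
    if 40<b[2]<60 and 26<b[3]<36: print(b)
E
```

```text
(0.5591, -0.0503, 49, 30, 85.6)
(0.5639, 0.0136, 49, 31, 85.9)
```

Request:
apply_moves(steps=[{"gripper":-0.2,"dp":[-0.2,0.4,0.2],"delta_rot":[0,0,-0.05]},{"gripper":-0.2,"dp":[-0.3,0.8,0.2],"delta_rot":[0,0,-0.1]},{"gripper":-0.2,"dp":[-0.3,1,0.2],"delta_rot":[0,0,-0.14]}])

```text
t: 23.58
tool_pos: [0.5329, 0.1165, 0.1939]
eef_rot: [0.863, 0.505, -0.002, -0.001]
contact_force: [0.7, -0.3, -0.1]
opening: 0.0512
finger_force: 0.0
```

Request:
apply_moves(steps=[{"gripper":-0.2,"dp":[-0.2,0.5,0],"delta_rot":[0,0,-0.05]},{"gripper":-0.2,"dp":[-0.4,1,0],"delta_rot":[0,0,-0.1]},{"gripper":-0.2,"dp":[-0.4,1,0],"delta_rot":[0,0,-0.14]}])

```text
t: 23.95
tool_pos: [0.4916, 0.2195, 0.1931]
eef_rot: [0.952, 0.308, -0.002, -0.001]
contact_force: [0.0, -0.8, 0.6]
opening: 0.0514
finger_force: 0.0
```

Request:
apply_moves(steps=[{"gripper":-0.2,"dp":[-0.2,0.5,0],"delta_rot":[0,0,-0.05]},{"gripper":-0.2,"dp":[-0.38,1,-0.3],"delta_rot":[0,0,-0.1]},{"gripper":-0.2,"dp":[-0.38,1,-0.5],"delta_rot":[0,0,-0.156]},{"gripper":-0.2,"dp":[-0.38,1,-0.9],"delta_rot":[0,0,-0.156]}])

```text
t: 24.45
tool_pos: [0.4565, 0.3153, 0.1036]
eef_rot: [0.998, 0.066, 0.0, 0.001]
contact_force: [0.0, 0.2, 0.1]
opening: 0.051
finger_force: 0.0
```

Request:
apply_moves(steps=[{"gripper":-0.2,"dp":[0,0.5,0],"delta_rot":[0,0,0]},{"gripper":-0.2,"dp":[0,0.5,0],"delta_rot":[0,0,0]},{"gripper":-0.2,"dp":[0,0.5,0],"delta_rot":[0,0,0]},{"gripper":-0.2,"dp":[0,0.5,0],"delta_rot":[0,0,0]}])

```text
t: 24.95
tool_pos: [0.4568, 0.3625, 0.1052]
eef_rot: [0.998, 0.064, -0.0, 0.001]
contact_force: [-0.1, -0.2, 0.7]
opening: 0.051
finger_force: 0.0
```

```bash
python3 st.py
```

```text
[0.4568 0.3625 0.1052] yaw -82.66 [-1.27  0.74  0.78  2.04 -0.81  0.7  -1.4 ]
(0.2572, 0.4613, 55, 34, 3.7)
(0.4564, 0.3656, 49, 30, 7.3)
```

Request:
apply_moves(steps=[{"gripper":-0.2,"dp":[0,0.022,-0.4],"delta_rot":[0,0,0]},{"gripper":-0.2,"dp":[0,0.022,-0.8],"delta_rot":[0,0,0]},{"gripper":-0.2,"dp":[0,0.022,-0.965],"delta_rot":[0,0,0]},{"gripper":-0.2,"dp":[0,0.022,-0.965],"delta_rot":[0,0,0]},{"gripper":-0.2,"dp":[0,0.022,-0.965],"delta_rot":[0,0,0]}])

```text
t: 25.62
tool_pos: [0.4579, 0.3663, 0.0101]
eef_rot: [0.998, 0.065, 0.001, -0.0]
contact_force: [-0.5, -0.6, 0.1]
opening: 0.0508
finger_force: 0.0
```

Request:
apply_moves(steps=[{"gripper":0.6,"dp":[0,0,0],"delta_rot":[0,0,0]},{"gripper":0.6,"dp":[0,0,0],"delta_rot":[0,0,0]},{"gripper":0.6,"dp":[0,0,0],"delta_rot":[0,0,0]},{"gripper":0.6,"dp":[0,0,0],"delta_rot":[0,0,0]},{"gripper":0.6,"dp":[0,0,0],"delta_rot":[0,0,0]}])

```text
t: 26.25
tool_pos: [0.4577, 0.3666, 0.0104]
eef_rot: [0.998, 0.065, 0.001, -0.001]
contact_force: [-0.6, -0.1, 5.4]
opening: 0.0281
finger_force: 49.1
```

Request:
apply_moves(steps=[{"gripper":0.6,"dp":[0,0,0.2],"delta_rot":[0,0,0]},{"gripper":0.6,"dp":[0,0,0.6],"delta_rot":[0,0,0]},{"gripper":0.6,"dp":[0,0,1],"delta_rot":[0,0,0]}])

```text
t: 26.62
tool_pos: [0.4568, 0.3662, 0.1111]
eef_rot: [0.998, 0.065, 0.0, -0.0]
contact_force: [0.0, -0.1, -0.6]
opening: 0.028
finger_force: 49.7
```

Request:
apply_moves(steps=[{"gripper":0.6,"dp":[0,-0.5,0.4],"delta_rot":[0,0,0.05]},{"gripper":0.6,"dp":[0,-1,0.8],"delta_rot":[0,0,0.1]},{"gripper":0.6,"dp":[0.1,-1,0.8],"delta_rot":[0,0,0.15]}])

```text
t: 27.0
tool_pos: [0.4678, 0.2616, 0.193]
eef_rot: [0.955, 0.295, 0.002, -0.0]
contact_force: [-0.1, 1.3, -0.3]
opening: 0.0278
finger_force: 49.7
```

Request:
apply_moves(steps=[{"gripper":0.6,"dp":[0.2,-0.5,0],"delta_rot":[0,0,0.05]},{"gripper":0.6,"dp":[0.3,-1,0],"delta_rot":[0,0,0.1]},{"gripper":0.6,"dp":[0.37,-1,0],"delta_rot":[0,0,0.15]}])

```text
t: 27.38
tool_pos: [0.5042, 0.1603, 0.1907]
eef_rot: [0.861, 0.509, 0.0, 0.001]
contact_force: [-0.0, 0.6, -0.4]
opening: 0.0279
finger_force: 49.7
```

Request:
apply_moves(steps=[{"gripper":0.6,"dp":[0,-0.5,0],"delta_rot":[0,0,0.05]},{"gripper":0.6,"dp":[0,-1,0],"delta_rot":[0,0,0.1]},{"gripper":0.6,"dp":[0,-1,0],"delta_rot":[0,0,0.136]}])

```text
t: 27.75
tool_pos: [0.5034, 0.0604, 0.1905]
eef_rot: [0.734, 0.679, -0.0, 0.001]
contact_force: [0.9, 0.5, -1.1]
opening: 0.0282
finger_force: 49.7
```

Request:
apply_moves(steps=[{"gripper":0.6,"dp":[0,-0.48,-0.4],"delta_rot":[0,0,0]},{"gripper":0.6,"dp":[0,-0.48,-0.9],"delta_rot":[0,0,0]},{"gripper":0.6,"dp":[0,-0.48,-0.97],"delta_rot":[0,0,0]},{"gripper":0.6,"dp":[0,-0.48,-0.97],"delta_rot":[0,0,0]},{"gripper":0.6,"dp":[0,-0.48,-0.97],"delta_rot":[0,0,0]}])

```text
t: 28.38
tool_pos: [0.5053, 0.0189, 0.0936]
eef_rot: [0.731, 0.682, 0.001, 0.001]
contact_force: [0.3, -0.4, -0.8]
opening: 0.0282
finger_force: 49.7
```

```bash
python3 held.py
```

```text
[0.5053 0.0189 0.0936] yaw -4.01 0.0282
crop origin 257 176 scale 4; tcp 317 266
0 [ 0.498  -0.0459  0.073 ]
1 [0.5026 0.0179 0.073 ]
2 [ 0.5599 -0.0503  0.073 ]
3 [0.5644 0.0135 0.073 ]
```

Request:
apply_moves(steps=[{"gripper":0.6,"dp":[-0.019,0,0],"delta_rot":[0,0,0]},{"gripper":0.6,"dp":[-0.019,0,-0.06],"delta_rot":[0,0,0]},{"gripper":0.6,"dp":[-0.019,0,-0.12],"delta_rot":[0,0,0]},{"gripper":0.6,"dp":[-0.019,0,-0.178],"delta_rot":[0,0,0]},{"gripper":0.6,"dp":[-0.019,0,-0.178],"delta_rot":[0,0,0]}])

```text
t: 29.05
tool_pos: [0.5019, 0.0183, 0.0752]
eef_rot: [0.732, 0.681, 0.0, -0.001]
contact_force: [-3.1, 0.4, 17.2]
opening: 0.0279
finger_force: 51.7
```

Request:
apply_moves(steps=[{"gripper":0.6,"dp":[0,0,0],"delta_rot":[0,0,0]},{"gripper":0.6,"dp":[0,0,0],"delta_rot":[0,0,0]}])

```text
t: 29.3
tool_pos: [0.5019, 0.0183, 0.0752]
eef_rot: [0.732, 0.681, 0.0, -0.001]
contact_force: [-3.9, 0.4, 16.7]
opening: 0.0279
finger_force: 51.7
```

Contact force of 17 N; raise and look.

Request:
apply_moves(steps=[{"gripper":0.6,"dp":[0,0,0.08],"delta_rot":[0,0,0]},{"gripper":0.6,"dp":[0,0,0.12],"delta_rot":[0,0,0]},{"gripper":0.6,"dp":[0,0,0.12],"delta_rot":[0,0,0]},{"gripper":0.6,"dp":[0,0,0.12],"delta_rot":[0,0,0]},{"gripper":0.6,"dp":[0,0,0.12],"delta_rot":[0,0,0]}])

```text
t: 29.92
tool_pos: [0.5018, 0.0183, 0.0858]
eef_rot: [0.732, 0.682, -0.0, -0.0]
contact_force: [0.5, -0.2, -0.6]
opening: 0.0281
finger_force: 49.8
```

```bash
python3 - <<'E'
from h import *
d=grab('wrist','w8.png');T=robot.sense()['tool_pos'];print(T.round(4))
i=cv2.convertScaleAbs(d['img'],alpha=2)[150:350,200:440];i=cv2.resize(i,None,fx=3,fy=3,interpolation=cv2.INTER_CUBIC)
for px in(.031,-.031):
    P=np.array([((proj(d,jw(J,(px+a*.017,.114+b*.027,.071)))-[200,150])*3+1) for a,b in((-1,-1),(-1,1),(1,1),(1,-1))]).astype(np.int32)
    cv2.polylines(i,[P],True,(0,0,255),1)
cv2.imwrite('pics/p1.png',i)
E
```

```text
[0.5018 0.0183 0.0859]
```

View pics/p1.png

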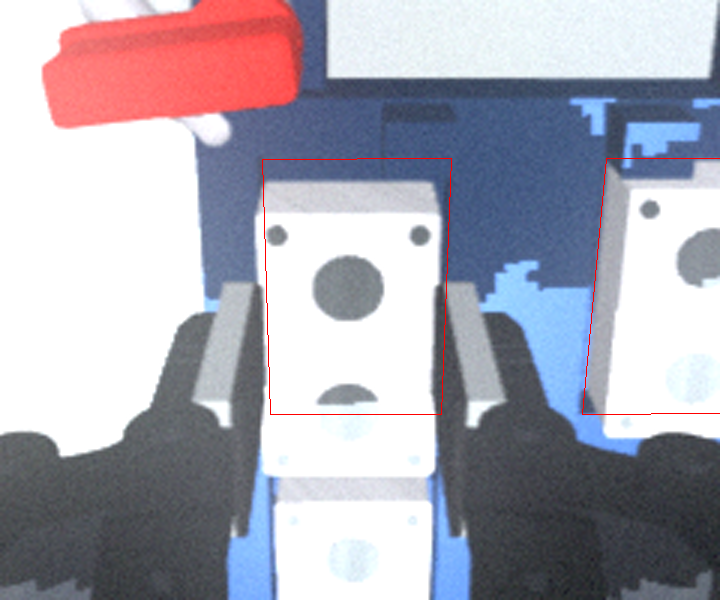

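```bash
python3 - <<'E'
from h import *
d=optics.get_image('wrist');T=robot.sense()['tool_pos']
c=[(u/3-.33+200,v/3-.33+150) for u,v in((258,212),(441,212),(263,476),(436,476))]
for z in(.090,.0915,.093):
    P=np.array([onz(d,*p,z) for p in c]);print(z,np.linalg.norm(P[0]-P[1]).round(4),np.linalg.norm((P[0]+P[1]-P[2]-P[3])/2).round(4),'need',(jw(J,(-.031,.114,z))-P.mean(0)).round(4),T.round(4))
E
```

```text
0.09 0.0296 0.0514 need [0.0014 0.0009 0.    ] [0.5019 0.0183 0.0859]
0.0915 0.0293 0.0509 need [ 0.0013 -0.      0.    ] [0.5019 0.0183 0.0859]
0.093 0.029 0.0503 need [ 0.0013 -0.0009  0.    ] [0.5019 0.0183 0.0859]
```

Request:
apply_moves(steps=[{"gripper":0.6,"dp":[0.014,0,0],"delta_rot":[0,0,0]},{"gripper":0.6,"dp":[0.014,0,-0.03],"delta_rot":[0,0,0]},{"gripper":0.6,"dp":[0.014,0,-0.06],"delta_rot":[0,0,0]},{"gripper":0.6,"dp":[0.014,0,-0.08],"delta_rot":[0,0,0]},{"gripper":0.6,"dp":[0.014,0,-0.08],"delta_rot":[0,0,0]}])

```text
t: 30.65
tool_pos: [0.5032, 0.0182, 0.0779]
eef_rot: [0.732, 0.681, -0.0, -0.0]
contact_force: [0.8, 0.1, -0.5]
opening: 0.0277
finger_force: 49.8
```

Request:
apply_moves(steps=[{"gripper":0.6,"dp":[0,0,-0.01],"delta_rot":[0,0,0]},{"gripper":0.6,"dp":[0,0,-0.02],"delta_rot":[0,0,0]},{"gripper":0.6,"dp":[0,0,-0.02],"delta_rot":[0,0,0]}])

```text
t: 31.02
tool_pos: [0.5034, 0.0183, 0.0761]
eef_rot: [0.732, 0.682, -0.0, -0.0]
contact_force: [-0.6, 0.3, -0.7]
opening: 0.0283
finger_force: 49.8
```

Request:
apply_moves(steps=[{"gripper":0.2,"dp":[0,0,0],"delta_rot":[0,0,0]},{"gripper":0,"dp":[0,0,0],"delta_rot":[0,0,0]},{"gripper":-0.15,"dp":[0,0,0],"delta_rot":[0,0,0]},{"gripper":-0.15,"dp":[0,0,0],"delta_rot":[0,0,0]}])

```text
t: 31.52
tool_pos: [0.5034, 0.0183, 0.0761]
eef_rot: [0.732, 0.682, 0.0, 0.0]
contact_force: [0.4, 0.3, -0.5]
opening: 0.0489
finger_force: 0.0
```

Request:
apply_moves(steps=[{"gripper":-0.15,"dp":[0,0,0.2],"delta_rot":[0,0,0]},{"gripper":-0.15,"dp":[0,0,0.7],"delta_rot":[0,0,0]},{"gripper":-0.15,"dp":[0,0,1],"delta_rot":[0,0,0]},{"gripper":-0.15,"dp":[0,0,1],"delta_rot":[0,0,0]},{"gripper":-0.15,"dp":[0,0,1],"delta_rot":[0,0,0]}])

```text
t: 32.15
tool_pos: [0.5028, 0.0185, 0.1756]
eef_rot: [0.732, 0.682, -0.0, -0.0]
contact_force: [-0.7, 0.5, 0.0]
opening: 0.0491
finger_force: 0.0
```

```bash
python3 - <<'E'
from h import *
import pickle
d=grab('wrist','w9.png')
for b in blocks(d,.081,(200,100,440,300)): print(b)
t=pickle.load(open('d0.pkl','rb'))['top']
for p in((650,168),(637,137),(637,195),(650,140),(650,200)): print(p,onz(t,p[0]/2.5-.3+155,p[1]/2.5-.3+120,.2566).round(4))
E
```

```text
(0.4972, -0.047, 51, 30, 86.9)
(0.5666, -0.0323, 39, 20, -44.6)
(0.5024, 0.0175, 49, 31, 85.9)
(0.564, 0.0135, 50, 31, 86.0)
(0.593, -0.0012, 130, 19, -86.8)
(0.5947, 0.0794, 21, 9, 85.9)
(0.5486, 0.0879, 23, 11, -4.1)
(0.4413, 0.0121, 179, 70, 79.1)
(650, 168) [ 0.5224 -0.1734  0.2566]
(637, 137) [ 0.5495 -0.1638  0.2566]
(637, 195) [ 0.4996 -0.1611  0.2566]
(650, 140) [ 0.5466 -0.1748  0.2566]
(650, 200) [ 0.495  -0.1719  0.2566]
```

Request:
apply_moves(steps=[{"gripper":0.2,"dp":[0,0,0.5],"delta_rot":[0,0,0.05]},{"gripper":0.2,"dp":[0,0,1],"delta_rot":[0,0,0.1]},{"gripper":0.2,"dp":[0,0,1],"delta_rot":[0,0,0.15]},{"gripper":0.2,"dp":[0,0,1],"delta_rot":[0,0,0.2]},{"gripper":0.2,"dp":[0,0,1],"delta_rot":[0,0,0.25]}])

```text
t: 32.83
tool_pos: [0.5025, 0.0183, 0.2748]
eef_rot: [0.413, 0.911, -0.001, -0.001]
contact_force: [-0.3, 0.4, -0.3]
opening: 0.034
finger_force: 0.0
```

Request:
apply_moves(steps=[{"gripper":0.2,"dp":[0.05,-0.3,0.5],"delta_rot":[0,0,0.05]},{"gripper":0.2,"dp":[0.1,-0.6,0.5],"delta_rot":[0,0,0.1]},{"gripper":0.2,"dp":[0.1,-1,0.5],"delta_rot":[0,0,0.15]},{"gripper":0.2,"dp":[0.1,-1,0.5],"delta_rot":[0,0,0.2]},{"gripper":0.2,"dp":[0.1,-1,0.5],"delta_rot":[0,0,0.25]}])

```text
t: 33.45
tool_pos: [0.5125, -0.0824, 0.3244]
eef_rot: [0.034, 0.999, 0.0, -0.002]
contact_force: [-0.2, 0.1, 0.1]
opening: 0.0341
finger_force: 0.0
```

```bash
python3 st.py
```

```text
[ 0.5125 -0.0824  0.3244] yaw 86.12 [-0.19  0.23  0.32  1.97 -0.09  0.95  1.68]
(0.5115, 0.0318, 57, 35, 89.5)
```

Blocks are seated in all four pockets. The bar position from the top view disagrees with the nominal one, so I make a composite check of the bar with overlays for 1.92 and 2.05 rad.

```bash
python3 - <<'E'
from h import *
W=grab('wrist','w10.png');T=grab('top','t10.png');S=grab('scene','s10.png')
def crop(d,c,s,w,h):
    i=d['img'].copy(); x0,y0=int(c[0]-w/s/2),int(c[1]-h/s/2);x0=max(0,min(x0,640-w//s));y0=max(0,min(y0,400-h//s))
    i=cv2.resize(i[y0:y0+h//s,x0:x0+w//s],None,fx=s,fy=s,interpolation=cv2.INTER_CUBIC)
    for th,col in((1.92,(0,255,0)),(2.05,(0,0,255))):
        y,z=-.006+.194*np.cos(th),.0845+.194*np.sin(th)
        P=np.array([(proj(d,jw(J,(x,y,z)))-[x0,y0])*s for x in(-.028,.028)]).astype(np.int32)
        cv2.polylines(i,[P],False,col,1); print(th,jw(J,(0,y,z)).round(4),[proj(d,jw(J,(x,y,z))).round(0) for x in(-.028,.028)])
    return i
b=jw(J,(0,-.08,.26)); 
a=crop(S,proj(S,b),4,400,300);c=crop(T,proj(T,b),4,400,300);w=crop(W,proj(W,b),2,800,300)
cv2.imwrite('pics/comp.png',np.vstack([np.hstack([a,c]),w]))
E
```

```text
1.92 [ 0.5203 -0.1702  0.2668] [array([238., 176.]), array([249., 195.])]
2.05 [ 0.5186 -0.1932  0.2566] [array([229., 183.]), array([240., 202.])]
1.92 [ 0.5203 -0.1702  0.2668] [array([414., 201.]), array([415., 174.])]
2.05 [ 0.5186 -0.1932  0.2566] [array([424., 201.]), array([424., 175.])]
1.92 [ 0.5203 -0.1702  0.2668] [array([187., 197.]), array([196., 269.])]
2.05 [ 0.5186 -0.1932  0.2566] [array([160., 193.]), array([171., 262.])]
```

View pics/comp.png

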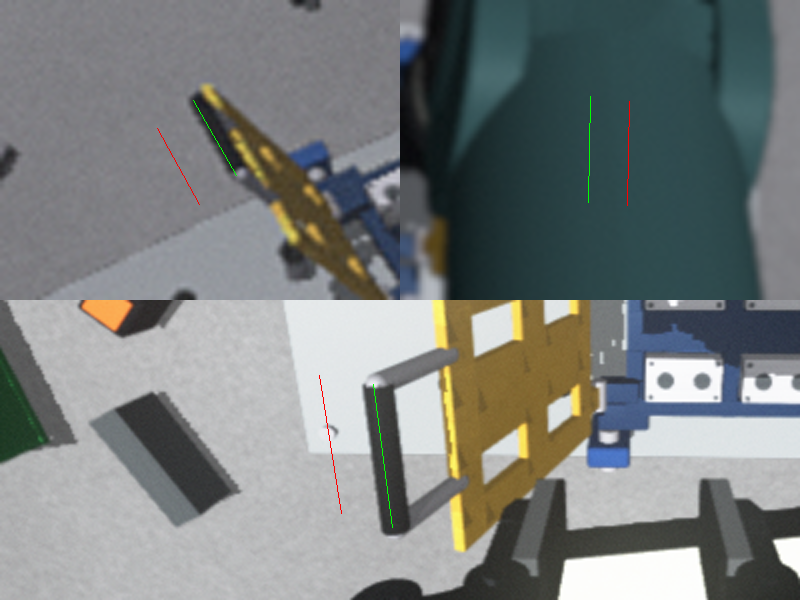

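Green (1.92 rad) lies on the bar in both the scene and wrist views, so the bar is at (0.520, −0.170, 0.267). I grip it lightly.

Request:
apply_moves(steps=[{"gripper":0.2,"dp":[0.04,-0.45,0],"delta_rot":[0,0,0]},{"gripper":0.2,"dp":[0.08,-0.88,0],"delta_rot":[0,0,0]},{"gripper":0.2,"dp":[0.08,-0.88,0],"delta_rot":[0,0,0]},{"gripper":0.2,"dp":[0.08,-0.88,0],"delta_rot":[0,0,0]},{"gripper":0.2,"dp":[0.08,-0.88,0],"delta_rot":[0,0,0]}])

```text
t: 34.28
tool_pos: [0.5215, -0.1679, 0.3257]
eef_rot: [0.035, 0.999, 0.0, -0.0]
contact_force: [-0.6, 0.1, 0.1]
opening: 0.0343
finger_force: 0.0
```

Request:
apply_moves(steps=[{"gripper":0.2,"dp":[0,0,-0.3],"delta_rot":[0,0,0]},{"gripper":0.2,"dp":[0,0,-0.55],"delta_rot":[0,0,0]},{"gripper":0.2,"dp":[0,0,-0.7],"delta_rot":[0,0,0]},{"gripper":0.2,"dp":[0,0,-0.7],"delta_rot":[0,0,0]},{"gripper":0.2,"dp":[0,0,-0.7],"delta_rot":[0,0,0]}])

```text
t: 34.9
tool_pos: [0.5221, -0.1697, 0.2569]
eef_rot: [0.035, 0.999, -0.0, 0.001]
contact_force: [0.3, -0.6, -0.1]
opening: 0.0343
finger_force: 0.0
```

Request:
apply_moves(steps=[{"gripper":0.9,"dp":[0,0,0],"delta_rot":[0,0,0]},{"gripper":0.9,"dp":[0,0,0],"delta_rot":[0,0,0]},{"gripper":0.9,"dp":[0,0,0],"delta_rot":[0,0,0]},{"gripper":0.9,"dp":[0,0,0],"delta_rot":[0,0,0]},{"gripper":0.9,"dp":[0,0,0],"delta_rot":[0,0,0]}], squeeze=20)

```text
t: 35.52
tool_pos: [0.5219, -0.1704, 0.2567]
eef_rot: [0.036, 0.999, -0.0, 0.001]
contact_force: [-1.0, -1.3, 4.6]
opening: 0.0085
finger_force: 21.5
```

Gripped (8.5 mm). Follow the arc down.

Request:
apply_moves(steps=[{"gripper":0.9,"dp":[0.016,0.223,0.066],"delta_rot":[0,0,0]},{"gripper":0.9,"dp":[0.032,0.453,0.105],"delta_rot":[0,0,0]},{"gripper":0.9,"dp":[0.049,0.685,0.117],"delta_rot":[0,0,0]},{"gripper":0.9,"dp":[0.065,0.917,0.1],"delta_rot":[0,0,0]},{"gripper":0.9,"dp":[0.065,0.917,0.1],"delta_rot":[0,0,0]}])

```text
t: 36.15
tool_pos: [0.5287, -0.0757, 0.2662]
eef_rot: [0.034, 0.999, 0.001, 0.0]
contact_force: [1.3, 0.5, 4.1]
opening: 0.009
finger_force: 21.5
```

Request:
apply_moves(steps=[{"gripper":0.9,"dp":[0.016,0.228,-0.044],"delta_rot":[0,0,0]},{"gripper":0.9,"dp":[0.032,0.45,-0.115],"delta_rot":[0,0,0]},{"gripper":0.9,"dp":[0.047,0.661,-0.212],"delta_rot":[0,0,0]},{"gripper":0.9,"dp":[0.061,0.86,-0.334],"delta_rot":[0,0,0]},{"gripper":0.9,"dp":[0.061,0.86,-0.334],"delta_rot":[0,0,0]}])

```text
t: 36.78
tool_pos: [0.5345, 0.0094, 0.231]
eef_rot: [0.034, 0.999, -0.0, 0.0]
contact_force: [3.9, -0.5, -1.8]
opening: 0.0092
finger_force: 21.0
```

Request:
apply_moves(steps=[{"gripper":0.9,"dp":[0.013,0.182,-0.144],"delta_rot":[0,0,0]},{"gripper":0.9,"dp":[0.025,0.346,-0.31],"delta_rot":[0,0,0]},{"gripper":0.9,"dp":[0.035,0.488,-0.494],"delta_rot":[0,0,0]},{"gripper":0.9,"dp":[0.043,0.608,-0.693],"delta_rot":[0,0,0]},{"gripper":0.9,"dp":[0.043,0.608,-0.693],"delta_rot":[0,0,0]}])

```text
t: 37.4
tool_pos: [0.5389, 0.0695, 0.1612]
eef_rot: [0.035, 0.999, -0.001, 0.0]
contact_force: [3.3, -1.0, -1.8]
opening: 0.0088
finger_force: 20.0
```

Request:
apply_moves(steps=[{"gripper":0.9,"dp":[0.007,0.095,-0.213],"delta_rot":[0,0,0]},{"gripper":0.9,"dp":[0.012,0.163,-0.435],"delta_rot":[0,0,0]},{"gripper":0.9,"dp":[0.015,0.205,-0.664],"delta_rot":[0,0,0]},{"gripper":0.9,"dp":[0.016,0.219,-0.87],"delta_rot":[0,0,0]},{"gripper":0.9,"dp":[0.016,0.219,-0.87],"delta_rot":[0,0,0]}])

```text
t: 38.02
tool_pos: [0.5404, 0.0889, 0.075]
eef_rot: [0.037, 0.999, -0.001, 0.0]
contact_force: [2.8, -5.7, -0.9]
opening: 0.0088
finger_force: 21.2
```

Request:
apply_moves(steps=[{"gripper":0.9,"dp":[0,0,0],"delta_rot":[0,0,0]},{"gripper":0.9,"dp":[0,0,0],"delta_rot":[0,0,0]}])

```text
t: 38.28
tool_pos: [0.5403, 0.0889, 0.0755]
eef_rot: [0.037, 0.999, -0.001, 0.0]
contact_force: [3.5, -4.7, -1.0]
opening: 0.0087
finger_force: 21.2
```

Request:
apply_moves(steps=[{"gripper":0.5,"dp":[0,0,0],"delta_rot":[0,0,0]},{"gripper":0.4,"dp":[0,0,0],"delta_rot":[0,0,0]},{"gripper":0.4,"dp":[0,0,0],"delta_rot":[0,0,0]},{"gripper":0.4,"dp":[0,0,0],"delta_rot":[0,0,0]}])

```text
t: 38.78
tool_pos: [0.5395, 0.0911, 0.0763]
eef_rot: [0.035, 0.999, 0.0, -0.0]
contact_force: [-1.1, 0.3, 0.1]
opening: 0.0252
finger_force: 0.0
```

Request:
apply_moves(steps=[{"gripper":0.4,"dp":[0,0,0.3],"delta_rot":[0,0,0]},{"gripper":0.4,"dp":[0,0,0.8],"delta_rot":[0,0,0]},{"gripper":0.4,"dp":[0,0,0.8],"delta_rot":[0,0,0]},{"gripper":0.4,"dp":[0.454,-0.247,0.8],"delta_rot":[0,0,0]},{"gripper":0.4,"dp":[0.454,-0.247,0.8],"delta_rot":[0,0,0]}])

```text
t: 39.4
tool_pos: [0.5886, 0.0635, 0.1564]
eef_rot: [0.037, 0.999, -0.001, 0.002]
contact_force: [-0.3, 0.2, 0.7]
opening: 0.0258
finger_force: 0.0
```

Request:
apply_moves(steps=[{"gripper":0.4,"dp":[0,0,0],"delta_rot":[0,0,0]},{"gripper":0.4,"dp":[0,0,0],"delta_rot":[0,0,0]},{"gripper":0.4,"dp":[0,0,0],"delta_rot":[0,0,0]}])

```text
t: 39.78
tool_pos: [0.5843, 0.0666, 0.1561]
eef_rot: [0.035, 0.999, 0.0, -0.001]
contact_force: [-0.0, 0.2, 0.1]
opening: 0.0254
finger_force: 0.0
```

```bash
cat > red.py <<'E'
from h import *
def red(d):
    h=cv2.cvtColor(d['img'],cv2.COLOR_BGR2HSV); m=(((h[...,0]<8)|(h[...,0]>172))&(h[...,1]>150)&(h[...,2]>60)).astype(np.uint8)*255
    for c in cv2.findContours(m,cv2.RETR_EXTERNAL,cv2.CHAIN_APPROX_NONE)[0]:
        if cv2.contourArea(c)<25: continue
        P=np.array([onz(d,*p[0],.1105)[:2] for p in c],np.float32)
        P=(np.array([[np.cos(J[2]),np.sin(J[2])],[-np.sin(J[2]),np.cos(J[2])]])@(P-np.array(J[:2])).T).T.astype(np.float32)*1000
        (x,y),(w,q),a=cv2.minAreaRect(P); print('red jig mm',round(x),round(y),round(w),round(q),round(a), 'bbox',P.min(0).round(),P.max(0).round())
print(robot.sense()['tool_pos'].round(4),robot.sense()['contact_force'].round(1))
for n in('wrist','top','scene'):
    print(n); red(grab(n))
E
python3 red.py
python3 - <<'E'
from h import *
# yellow frame extent in scene view vs shut prediction
d=grab('scene');h=cv2.cvtColor(d['img'],cv2.COLOR_BGR2HSV);m=((h[...,0]>18)&(h[...,0]<32)&(h[...,1]>120)&(h[...,2]>60)).astype(np.uint8)
m[:, :190]=0;m[:130]=0;m[260:]=0;ys,xs=np.nonzero(m);keep=xs<400;print(xs[keep].min(),xs[keep].max(),ys[keep].min(),ys[keep].max())
print([proj(d,jw(J,(x,y,.087))).round(0).tolist() for x in(-.06,.06) for y in(.012,.152)])
E
```

```text
[0.5843 0.0666 0.1561] [-0.   0.2  0.1]
wrist
red jig mm 73 328 93 10 66 bbox [ 53. 285.] [ 93. 370.]
red jig mm 52 167 39 15 0 bbox [ 32. 159.] [ 72. 174.]
red jig mm -6 219 10 124 90 bbox [-68. 215.] [ 56. 224.]
red jig mm -56 167 33 16 0 bbox [-73. 159.] [-40. 175.]
top
red jig mm 356 -218 28 33 48 bbox [ 340. -232.] [ 373. -203.]
scene
red jig mm 319 -200 33 32 60 bbox [ 302. -216.] [ 335. -183.]
red jig mm 63 162 15 39 85 bbox [ 44. 154.] [ 82. 169.]
red jig mm 61 212 58 9 1 bbox [ 32. 208.] [ 89. 216.]
red jig mm -87 1157 338 267 4 bbox [-264. 1023.] [  91. 1297.]
273 342 173 228
[[274.0, 194.0], [319.0, 172.0], [296.0, 228.0], [343.0, 204.0]]
```

Scene check: the yellow frame extent (273–342, 173–228) equals the shut prediction. Now the far button.

Request:
apply_moves(steps=[{"gripper":0.4,"dp":[0.014,-0.018,-0.2],"delta_rot":[0,0,0]},{"gripper":0.4,"dp":[0.014,-0.018,-0.45],"delta_rot":[0,0,0]},{"gripper":0.4,"dp":[0.014,-0.018,-0.58],"delta_rot":[0,0,0]},{"gripper":0.4,"dp":[0.014,-0.018,-0.58],"delta_rot":[0,0,0]},{"gripper":0.4,"dp":[0.014,-0.018,-0.58],"delta_rot":[0,0,0]}])

```text
t: 40.6
tool_pos: [0.5873, 0.0642, 0.099]
eef_rot: [0.036, 0.999, 0.0, 0.001]
contact_force: [-0.5, -0.1, 0.7]
opening: 0.0256
finger_force: 0.0
```

Request:
apply_moves(steps=[{"gripper":0.9,"dp":[0,0,0],"delta_rot":[0,0,0]},{"gripper":0.9,"dp":[0,0,0],"delta_rot":[0,0,0]},{"gripper":0.9,"dp":[0,0,0],"delta_rot":[0,0,0]},{"gripper":0.9,"dp":[0,0,0],"delta_rot":[0,0,0]}], squeeze=30)

```text
t: 41.1
tool_pos: [0.5875, 0.0634, 0.0994]
eef_rot: [0.036, 0.999, -0.0, 0.001]
contact_force: [-0.4, -2.1, 5.7]
opening: 0.009
finger_force: 33.6
```

Request:
apply_moves(steps=[{"gripper":0.9,"dp":[0,0,0],"delta_rot":[0,0,-0.05]},{"gripper":0.9,"dp":[0,0,0],"delta_rot":[0,0,-0.1]},{"gripper":0.9,"dp":[0,0,0],"delta_rot":[0,0,-0.15]},{"gripper":0.9,"dp":[0,0,0],"delta_rot":[0,0,-0.2]},{"gripper":0.9,"dp":[0,0,0],"delta_rot":[0,0,-0.2]}])

```text
t: 41.72
tool_pos: [0.587, 0.0622, 0.0994]
eef_rot: [0.344, 0.939, -0.001, 0.001]
contact_force: [-2.3, -3.6, 6.4]
opening: 0.0089
finger_force: 33.8
```

Request:
apply_moves(steps=[{"gripper":0.9,"dp":[0,0,0],"delta_rot":[0,0,-0.06]},{"gripper":0.9,"dp":[0,0,0],"delta_rot":[0,0,-0.12]},{"gripper":0.9,"dp":[0,0,0],"delta_rot":[0,0,-0.18]},{"gripper":0.9,"dp":[0,0,0],"delta_rot":[0,0,-0.24]},{"gripper":0.9,"dp":[0,0,0],"delta_rot":[0,0,-0.27]}])

```text
t: 42.35
tool_pos: [0.5855, 0.0615, 0.0993]
eef_rot: [0.701, 0.714, -0.001, 0.0]
contact_force: [-4.1, -4.6, 9.5]
opening: 0.009
finger_force: 34.1
```

Request:
apply_moves(steps=[{"gripper":0.9,"dp":[0,0,0],"delta_rot":[0,0,-0.02]},{"gripper":0.9,"dp":[0,0,0],"delta_rot":[0,0,-0.035]},{"gripper":0.9,"dp":[0,0,0],"delta_rot":[0,0,-0.035]}])

```text
t: 42.72
tool_pos: [0.5854, 0.0614, 0.0993]
eef_rot: [0.737, 0.676, -0.002, 0.0]
contact_force: [-3.8, -4.9, 10.2]
opening: 0.009
finger_force: 35.3
```

Request:
apply_moves(steps=[{"gripper":0.5,"dp":[0,0,0],"delta_rot":[0,0,0]},{"gripper":0.4,"dp":[0,0,0],"delta_rot":[0,0,0]},{"gripper":0.4,"dp":[0,0,0],"delta_rot":[0,0,0]},{"gripper":0.4,"dp":[0,0,0.3],"delta_rot":[0,0,0]},{"gripper":0.4,"dp":[0,0,0.58],"delta_rot":[0,0,0]}])

```text
t: 43.35
tool_pos: [0.5865, 0.0645, 0.1566]
eef_rot: [0.737, 0.676, -0.0, -0.0]
contact_force: [-0.1, 0.2, -0.4]
opening: 0.0255
finger_force: 0.0
```

Request:
apply_moves(steps=[{"gripper":0.4,"dp":[-0.1,0,0],"delta_rot":[0,0,-0.05]},{"gripper":0.4,"dp":[-0.5,0.05,0],"delta_rot":[0,0,-0.1]},{"gripper":0.4,"dp":[-0.95,0.07,0],"delta_rot":[0,0,-0.15]},{"gripper":0.4,"dp":[-0.95,0.07,0],"delta_rot":[0,0,-0.2]},{"gripper":0.4,"dp":[-0.95,0.07,0],"delta_rot":[0,0,-0.25]}])

```text
t: 43.98
tool_pos: [0.4911, 0.0719, 0.1564]
eef_rot: [0.94, 0.34, 0.0, -0.0]
contact_force: [1.1, -0.1, 0.6]
opening: 0.0255
finger_force: 0.0
```

Request:
apply_moves(steps=[{"gripper":0.4,"dp":[0,0,0],"delta_rot":[0,0,-0.05]},{"gripper":0.4,"dp":[0,0,0],"delta_rot":[0,0,-0.1]},{"gripper":0.4,"dp":[0,0,0],"delta_rot":[0,0,-0.15]},{"gripper":0.4,"dp":[0,0,0],"delta_rot":[0,0,-0.2]},{"gripper":0.4,"dp":[0,0,0],"delta_rot":[0,0,-0.23]}])

```text
t: 44.6
tool_pos: [0.4917, 0.0717, 0.1561]
eef_rot: [1.0, -0.013, -0.0, 0.0]
contact_force: [-0.9, -0.0, -0.6]
opening: 0.0256
finger_force: 0.0
```

Request:
apply_moves(steps=[{"gripper":0.4,"dp":[0,0,0],"delta_rot":[0,0,0]},{"gripper":0.4,"dp":[0,0,0],"delta_rot":[0,0,0]},{"gripper":0.4,"dp":[0,0,0],"delta_rot":[0,0,0]}])

```text
t: 44.98
tool_pos: [0.4917, 0.0713, 0.1564]
eef_rot: [1.0, -0.012, 0.0, -0.0]
contact_force: [-0.3, -0.3, 0.6]
opening: 0.0256
finger_force: 0.0
```

```bash
python3 red.py; python3 st.py
```

```text
[0.4917 0.0713 0.1564] [-0.3 -0.3  0.6]
wrist
red jig mm -53 166 40 15 2 bbox [-73. 159.] [-33. 175.]
red jig mm 47 159 16 33 3 bbox [ 39. 142.] [ 55. 175.]
red jig mm 6 220 10 124 90 bbox [-56. 215.] [ 68. 225.]
red jig mm 75 294 2 19 3 bbox [ 75. 284.] [ 77. 303.]
top
red jig mm 356 -218 28 33 48 bbox [ 340. -234.] [ 373. -203.]
scene
red jig mm 319 -200 33 32 60 bbox [ 302. -216.] [ 335. -183.]
red jig mm 55 153 38 19 90 bbox [ 45. 134.] [ 65. 172.]
red jig mm 109 330 8 94 39 bbox [ 78. 295.] [141. 367.]
red jig mm -51 161 40 15 3 bbox [-71. 153.] [-31. 169.]
red jig mm 22 212 10 135 90 bbox [-46. 207.] [ 89. 217.]
red jig mm -87 1157 268 338 18 bbox [-264. 1022.] [  92. 1298.]
[0.4917 0.0712 0.1565] yaw -91.36 [-0.99  0.74  1.16  2.21 -0.96  0.85 -0.8 ]
```

Request:
apply_moves(steps=[{"gripper":0.4,"dp":[-0.012,-0.01,-0.2],"delta_rot":[0,0,0]},{"gripper":0.4,"dp":[-0.012,-0.01,-0.45],"delta_rot":[0,0,0]},{"gripper":0.4,"dp":[-0.012,-0.01,-0.58],"delta_rot":[0,0,0]},{"gripper":0.4,"dp":[-0.012,-0.01,-0.58],"delta_rot":[0,0,0]},{"gripper":0.4,"dp":[-0.012,-0.01,-0.58],"delta_rot":[0,0,0]}])

```text
t: 45.8
tool_pos: [0.491, 0.07, 0.0989]
eef_rot: [1.0, -0.012, 0.0, 0.0]
contact_force: [0.9, 0.5, 0.9]
opening: 0.0255
finger_force: 0.0
```

Request:
apply_moves(steps=[{"gripper":0.9,"dp":[0,0,0],"delta_rot":[0,0,0]},{"gripper":0.9,"dp":[0,0,0],"delta_rot":[0,0,0]},{"gripper":0.9,"dp":[0,0,0],"delta_rot":[0,0,0]},{"gripper":0.9,"dp":[0,0,0],"delta_rot":[0,0,0]}], squeeze=30)

```text
t: 46.3
tool_pos: [0.4911, 0.0703, 0.0991]
eef_rot: [1.0, -0.012, 0.001, -0.0]
contact_force: [0.3, 0.9, 5.8]
opening: 0.0089
finger_force: 32.4
```

Request:
apply_moves(steps=[{"gripper":0.9,"dp":[0,0,0],"delta_rot":[0,0,0.05]},{"gripper":0.9,"dp":[0,0,0],"delta_rot":[0,0,0.1]},{"gripper":0.9,"dp":[0,0,0],"delta_rot":[0,0,0.15]},{"gripper":0.9,"dp":[0,0,0],"delta_rot":[0,0,0.2]},{"gripper":0.9,"dp":[0,0,0],"delta_rot":[0,0,0.25]}])

```text
t: 46.92
tool_pos: [0.4909, 0.0716, 0.0991]
eef_rot: [0.927, 0.374, 0.001, -0.001]
contact_force: [-0.4, 3.5, 5.6]
opening: 0.0091
finger_force: 31.9
```

Request:
apply_moves(steps=[{"gripper":0.9,"dp":[0,0,0],"delta_rot":[0,0,0.06]},{"gripper":0.9,"dp":[0,0,0],"delta_rot":[0,0,0.12]},{"gripper":0.9,"dp":[0,0,0],"delta_rot":[0,0,0.18]},{"gripper":0.9,"dp":[0,0,0],"delta_rot":[0,0,0.24]},{"gripper":0.9,"dp":[0,0,0],"delta_rot":[0,0,0.24]}])

```text
t: 47.55
tool_pos: [0.4897, 0.0721, 0.099]
eef_rot: [0.727, 0.687, 0.001, -0.002]
contact_force: [-3.5, 4.2, 8.9]
opening: 0.0089
finger_force: 33.1
```

Request:
apply_moves(steps=[{"gripper":0.5,"dp":[0,0,0],"delta_rot":[0,0,0]},{"gripper":0.4,"dp":[0,0,0],"delta_rot":[0,0,0]},{"gripper":0.4,"dp":[0,0,0],"delta_rot":[0,0,0]},{"gripper":0.4,"dp":[0,0,0.3],"delta_rot":[0,0,0]},{"gripper":0.4,"dp":[0,0,0.58],"delta_rot":[0,0,0]}])

```text
t: 48.18
tool_pos: [0.4902, 0.0698, 0.1567]
eef_rot: [0.727, 0.687, -0.001, 0.0]
contact_force: [1.3, 0.4, -0.4]
opening: 0.0257
finger_force: 0.0
```

Request:
apply_moves(steps=[{"gripper":0.4,"dp":[0,0,0],"delta_rot":[0,0,0.05]},{"gripper":0.4,"dp":[0.2,0.1,0],"delta_rot":[0,0,0.1]},{"gripper":0.4,"dp":[0.49,0.19,0],"delta_rot":[0,0,0.15]},{"gripper":0.4,"dp":[0.49,0.19,0],"delta_rot":[0,0,0.2]},{"gripper":0.4,"dp":[0.49,0.19,0],"delta_rot":[0,0,0.25]}])

```text
t: 48.8
tool_pos: [0.5398, 0.0891, 0.1561]
eef_rot: [0.406, 0.914, -0.0, 0.0]
contact_force: [0.3, -0.5, 0.9]
opening: 0.0257
finger_force: 0.0
```

Request:
apply_moves(steps=[{"gripper":0.4,"dp":[0,0,0],"delta_rot":[0,0,0.05]},{"gripper":0.4,"dp":[0,0,0],"delta_rot":[0,0,0.1]},{"gripper":0.4,"dp":[0,0,0],"delta_rot":[0,0,0.15]},{"gripper":0.4,"dp":[0,0,0],"delta_rot":[0,0,0.2]},{"gripper":0.4,"dp":[0,0,0],"delta_rot":[0,0,0.246]}])

```text
t: 49.42
tool_pos: [0.5394, 0.0888, 0.1561]
eef_rot: [0.032, 0.999, -0.0, -0.0]
contact_force: [-0.8, -0.3, -0.0]
opening: 0.0256
finger_force: 0.0
```

Request:
apply_moves(steps=[{"gripper":0.4,"dp":[0,0,0],"delta_rot":[0,0,0]},{"gripper":0.4,"dp":[0,0,0],"delta_rot":[0,0,0]},{"gripper":0.4,"dp":[0,0,0],"delta_rot":[0,0,0]}])

```text
t: 49.8
tool_pos: [0.5395, 0.0891, 0.1563]
eef_rot: [0.035, 0.999, -0.0, -0.0]
contact_force: [-0.2, 0.5, 0.0]
opening: 0.0257
finger_force: 0.0
```

```bash
python3 red.py|grep -v 1157; python3 st.py
```

```text
[0.5395 0.0891 0.1563] [-0.2  0.5  0. ]
wrist
red jig mm 67 335 86 10 50 bbox [ 43. 299.] [ 96. 369.]
red jig mm 40 145 4 19 79 bbox [ 31. 142.] [ 49. 149.]
red jig mm 40 173 4 23 86 bbox [ 29. 170.] [ 51. 176.]
red jig mm -51 159 33 17 89 bbox [-59. 143.] [-43. 176.]
red jig mm -25 223 9 102 90 bbox [-76. 218.] [ 26. 228.]
top
red jig mm -48 157 15 32 3 bbox [-56. 140.] [-41. 173.]
red jig mm 356 -218 28 33 48 bbox [ 340. -234.] [ 373. -203.]
scene
red jig mm 319 -200 33 32 60 bbox [ 302. -216.] [ 335. -183.]
red jig mm 55 154 39 19 90 bbox [ 45. 135.] [ 65. 174.]
red jig mm 110 331 8 94 42 bbox [ 77. 295.] [141. 367.]
red jig mm -41 154 37 22 82 bbox [-52. 136.] [-29. 173.]
red jig mm 25 212 10 130 89 bbox [-40. 207.] [ 89. 217.]
red jig mm -87 1158 268 335 18 bbox [-264. 1022.] [  89. 1298.]
[0.5395 0.0892 0.1563] yaw 86.08 [-0.49  0.49  0.33  2.08 -0.27  0.6   1.53]
```

Both buttons are across (near spans y 140–173 mm, far 142–175 mm). Grip the bar and tug.

Request:
apply_moves(steps=[{"gripper":0.4,"dp":[0,0.005,-0.3],"delta_rot":[0,0,0]},{"gripper":0.4,"dp":[0,0.005,-0.65],"delta_rot":[0,0,0]},{"gripper":0.4,"dp":[0,0.005,-0.83],"delta_rot":[0,0,0]},{"gripper":0.4,"dp":[0,0.005,-0.83],"delta_rot":[0,0,0]},{"gripper":0.4,"dp":[0,0.005,-0.83],"delta_rot":[0,0,0]}])

```text
t: 50.62
tool_pos: [0.5403, 0.0897, 0.0742]
eef_rot: [0.034, 0.999, 0.0, 0.001]
contact_force: [0.9, -0.2, 0.5]
opening: 0.0256
finger_force: 0.0
```

Request:
apply_moves(steps=[{"gripper":0.9,"dp":[0,0,0],"delta_rot":[0,0,0]},{"gripper":0.9,"dp":[0,0,0],"delta_rot":[0,0,0]},{"gripper":0.9,"dp":[0,0,0],"delta_rot":[0,0,0]},{"gripper":0.9,"dp":[0,0,0],"delta_rot":[0,0,0]}], squeeze=60)

```text
t: 51.12
tool_pos: [0.5403, 0.0889, 0.0744]
eef_rot: [0.034, 0.999, -0.0, 0.001]
contact_force: [-0.5, -2.8, 5.5]
opening: 0.0078
finger_force: 59.0
```

Request:
apply_moves(steps=[{"gripper":0.9,"dp":[0,0,0.02],"delta_rot":[0,0,0]},{"gripper":0.9,"dp":[0,0,0.03],"delta_rot":[0,0,0]},{"gripper":0.9,"dp":[0,0,0.03],"delta_rot":[0,0,0]}])

```text
t: 51.5
tool_pos: [0.5402, 0.0889, 0.0765]
eef_rot: [0.034, 0.999, -0.0, 0.001]
contact_force: [2.3, -4.0, -0.0]
opening: 0.0072
finger_force: 58.7
```

Request:
apply_moves(steps=[{"gripper":0.9,"dp":[0,0,0.01],"delta_rot":[0,0,0]},{"gripper":0.9,"dp":[0,0,0.02],"delta_rot":[0,0,0]},{"gripper":0.9,"dp":[0,0,0.02],"delta_rot":[0,0,0]}])

```text
t: 51.88
tool_pos: [0.5402, 0.0889, 0.0773]
eef_rot: [0.034, 0.999, -0.001, 0.001]
contact_force: [4.9, -5.5, -10.7]
opening: 0.0072
finger_force: 58.4
```

Request:
apply_moves(steps=[{"gripper":0.9,"dp":[0,0,0.01],"delta_rot":[0,0,0]},{"gripper":0.9,"dp":[0,0,0.01],"delta_rot":[0,0,0]},{"gripper":0.9,"dp":[0,0,0.01],"delta_rot":[0,0,0]}])

```text
t: 52.25
tool_pos: [0.5402, 0.0888, 0.0782]
eef_rot: [0.034, 0.999, -0.001, 0.001]
contact_force: [4.5, -4.4, -12.6]
opening: 0.0073
finger_force: 58.3
```

Request:
apply_moves(steps=[{"gripper":0.9,"dp":[0,0,-0.03],"delta_rot":[0,0,0]},{"gripper":0.9,"dp":[0,0,-0.055],"delta_rot":[0,0,0]},{"gripper":0.9,"dp":[0,0,-0.055],"delta_rot":[0,0,0]}])

```text
t: 52.62
tool_pos: [0.5403, 0.089, 0.0745]
eef_rot: [0.034, 0.999, -0.0, 0.001]
contact_force: [0.9, -4.3, 3.8]
opening: 0.0075
finger_force: 60.2
```

Request:
apply_moves(steps=[{"gripper":0.5,"dp":[0,0,0],"delta_rot":[0,0,0]},{"gripper":0.4,"dp":[0,0,0],"delta_rot":[0,0,0]},{"gripper":0.4,"dp":[0,0,0],"delta_rot":[0,0,0]},{"gripper":0.4,"dp":[0,0,0.3],"delta_rot":[0,0,0]},{"gripper":0.4,"dp":[0,0,0.3],"delta_rot":[0,0,0]}])

```text
t: 53.25
tool_pos: [0.5406, 0.0904, 0.1052]
eef_rot: [0.034, 0.999, 0.001, 0.001]
contact_force: [-0.1, 0.1, -0.9]
opening: 0.0254
finger_force: 0.0
```

Request:
apply_moves(steps=[{"gripper":0.4,"dp":[0.03,0.41,0.2],"delta_rot":[0,0,0]},{"gripper":0.4,"dp":[0.03,0.41,0.1],"delta_rot":[0,0,0]},{"gripper":0.4,"dp":[0.03,0.41,0],"delta_rot":[0,0,0]},{"gripper":0.4,"dp":[0.03,0.41,0],"delta_rot":[0,0,0]}])

```text
t: 53.75
tool_pos: [0.5409, 0.1292, 0.1022]
eef_rot: [0.035, 0.999, -0.001, -0.002]
contact_force: [0.7, -0.9, 0.5]
opening: 0.0256
finger_force: 0.0
```

```bash
python3 red.py|grep -v 1157; python3 st.py
```

```text
[0.5409 0.1292 0.1022] [ 0.7 -0.9  0.5]
wrist
red jig mm 50 160 2 8 47 bbox [ 46. 157.] [ 52. 163.]
red jig mm -52 161 16 37 0 bbox [-60. 143.] [-44. 180.]
red jig mm -18 230 8 117 90 bbox [-77. 226.] [ 40. 235.]
top
red jig mm -48 157 15 32 2 bbox [-56. 140.] [-41. 173.]
red jig mm -45 225 8 53 89 bbox [-71. 221.] [-19. 229.]
red jig mm 45 157 15 30 2 bbox [ 37. 142.] [ 52. 173.]
red jig mm 356 -218 28 33 48 bbox [ 340. -232.] [ 373. -203.]
scene
red jig mm 319 -200 33 32 60 bbox [ 302. -216.] [ 335. -183.]
red jig mm 55 154 39 19 90 bbox [ 45. 135.] [ 65. 174.]
red jig mm 53 211 74 10 1 bbox [ 16. 207.] [ 89. 217.]
red jig mm 109 330 8 94 39 bbox [ 78. 295.] [141. 367.]
red jig mm -41 154 37 22 86 bbox [-52. 136.] [-29. 173.]
[0.5422 0.1296 0.1035] yaw 86.01 [-0.52  0.59  0.29  2.09 -0.33  0.51  1.51]
```

Tug held at 12.6 N. Next I grip the handle and work out the swing arc.

Request:
apply_moves(steps=[{"gripper":0.4,"dp":[0,0.015,-0.2],"delta_rot":[0,0,0]},{"gripper":0.4,"dp":[0,0.015,-0.4],"delta_rot":[0,0,0]},{"gripper":0.4,"dp":[0,0.015,-0.49],"delta_rot":[0,0,0]},{"gripper":0.4,"dp":[0,0.015,-0.49],"delta_rot":[0,0,0]},{"gripper":0.4,"dp":[0,0.015,-0.49],"delta_rot":[0,0,0]}])

```text
t: 54.58
tool_pos: [0.543, 0.1321, 0.0555]
eef_rot: [0.034, 0.999, 0.0, 0.001]
contact_force: [-1.6, 0.1, 0.5]
opening: 0.0257
finger_force: 0.0
```

Request:
apply_moves(steps=[{"gripper":0.85,"dp":[0,0,0],"delta_rot":[0,0,0]},{"gripper":0.85,"dp":[0,0,0],"delta_rot":[0,0,0]},{"gripper":0.85,"dp":[0,0,0],"delta_rot":[0,0,0]},{"gripper":0.85,"dp":[0,0,0],"delta_rot":[0,0,0]}], squeeze=40)

```text
t: 55.08
tool_pos: [0.5429, 0.1308, 0.0557]
eef_rot: [0.035, 0.999, -0.0, 0.001]
contact_force: [-0.8, -4.9, 6.4]
opening: 0.0102
finger_force: 39.3
```

```bash
python3 - <<'E'
import numpy as np
for k in range(8):
    a=.4*k; print(k,[[round(10*v,2) for v in (.0709*.23*(np.cos(b)-np.cos(a)),.9975*.23*(np.cos(b)-np.cos(a)),.23*(np.sin(b)-np.sin(a)))] for b in a+.08*np.arange(1,6)])
E
```

```text
0 [[np.float64(-0.0), np.float64(-0.01), np.float64(0.18)], [np.float64(-0.0), np.float64(-0.03), np.float64(0.37)], [np.float64(-0.0), np.float64(-0.07), np.float64(0.55)], [np.float64(-0.01), np.float64(-0.12), np.float64(0.72)], [np.float64(-0.01), np.float64(-0.18), np.float64(0.9)]]
1 [[np.float64(-0.01), np.float64(-0.08), np.float64(0.17)], [np.float64(-0.01), np.float64(-0.17), np.float64(0.33)], [np.float64(-0.02), np.float64(-0.27), np.float64(0.48)], [np.float64(-0.03), np.float64(-0.39), np.float64(0.62)], [np.float64(-0.04), np.float64(-0.51), np.float64(0.75)]]
2 [[np.float64(-0.01), np.float64(-0.14), np.float64(0.12)], [np.float64(-0.02), np.float64(-0.28), np.float64(0.23)], [np.float64(-0.03), np.float64(-0.44), np.float64(0.33)], [np.float64(-0.04), np.float64(-0.6), np.float64(0.42)], [np.float64(-0.05), np.float64(-0.77), np.float64(0.49)]]
3 [[np.float64(-0.01), np.float64(-0.17), np.float64(0.06)], [np.float64(-0.02), np.float64(-0.35), np.float64(0.11)], [np.float64(-0.04), np.float64(-0.53), np.float64(0.14)], [np.float64(-0.05), np.float64(-0.71), np.float64
[... 554 characters left out ...]
4(-0.04), np.float64(-0.61), np.float64(-0.41)], [np.float64(-0.05), np.float64(-0.74), np.float64(-0.54)]]
6 [[np.float64(-0.01), np.float64(-0.12), np.float64(-0.14)], [np.float64(-0.02), np.float64(-0.23), np.float64(-0.29)], [np.float64(-0.02), np.float64(-0.32), np.float64(-0.45)], [np.float64(-0.03), np.float64(-0.4), np.float64(-0.61)], [np.float64(-0.03), np.float64(-0.47), np.float64(-0.78)]]
7 [[np.float64(-0.0), np.float64(-0.05), np.float64(-0.18)], [np.float64(-0.01), np.float64(-0.09), np.float64(-0.36)], [np.float64(-0.01), np.float64(-0.12), np.float64(-0.54)], [np.float64(-0.01), np.float64(-0.13), np.float64(-0.72)], [np.float64(-0.01), np.float64(-0.13), np.float64(-0.9)]]
```

Request:
apply_moves(steps=[{"gripper":0.85,"dp":[0,-0.01,0.18],"delta_rot":[0,0,0]},{"gripper":0.85,"dp":[0,-0.03,0.37],"delta_rot":[0,0,0]},{"gripper":0.85,"dp":[0,-0.07,0.55],"delta_rot":[0,0,0]},{"gripper":0.85,"dp":[-0.01,-0.12,0.72],"delta_rot":[0,0,0]},{"gripper":0.85,"dp":[-0.01,-0.18,0.9],"delta_rot":[0,0,0]}])

```text
t: 55.7
tool_pos: [0.5416, 0.1129, 0.1451]
eef_rot: [0.034, 0.999, -0.001, 0.0]
contact_force: [5.1, -4.9, -13.8]
opening: 0.0101
finger_force: 38.8
```

```bash
python3 - <<'E'
from h import *
s=robot.sense();print(s['tool_pos'].round(4),s['contact_force'].round(1),s['opening'])
for n in('top','scene'):
    d=grab(n); h=cv2.cvtColor(d['img'],cv2.COLOR_BGR2HSV); m=(((h[...,0]<8)|(h[...,0]>172))&(h[...,1]>150)&(h[...,2]>60)).astype(np.uint8)*255
    m[:140]=0;m[260:]=0
    for c in cv2.findContours(m,cv2.RETR_EXTERNAL,cv2.CHAIN_APPROX_NONE)[0]:
        if cv2.contourArea(c)>20: print(n,cv2.boundingRect(c))
    for a in(.3,.4): print(a,[proj(d,jw(J,(x,.23*np.cos(a),.065+.23*np.sin(a)))).round(0).tolist() for x in(-.075,.075)])
E
```

```text
[0.5416 0.1129 0.1451] [  5.1  -4.9 -13.8] 0.01014273753712196
top (310, 206, 15, 8)
top (312, 168, 14, 7)
0.3 [[281.0, 220.0], [284.0, 159.0]]
0.4 [[283.0, 220.0], [286.0, 158.0]]
scene (329, 183, 13, 13)
scene (406, 171, 10, 29)
scene (353, 163, 16, 20)
scene (310, 157, 13, 12)
0.3 [[338.0, 149.0], [369.0, 188.0]]
0.4 [[336.0, 145.0], [367.0, 185.0]]
```

The handle follows (far end at scene (368,184), about 0.4 rad). Continue.

Request:
apply_moves(steps=[{"gripper":0.85,"dp":[-0.01,-0.08,0.17],"delta_rot":[0,0,0]},{"gripper":0.85,"dp":[-0.01,-0.17,0.33],"delta_rot":[0,0,0]},{"gripper":0.85,"dp":[-0.02,-0.27,0.48],"delta_rot":[0,0,0]},{"gripper":0.85,"dp":[-0.03,-0.39,0.62],"delta_rot":[0,0,0]},{"gripper":0.85,"dp":[-0.04,-0.51,0.75],"delta_rot":[0,0,0]}])

```text
t: 56.42
tool_pos: [0.538, 0.0645, 0.2198]
eef_rot: [0.033, 0.999, 0.001, 0.001]
contact_force: [5.5, 1.2, -12.9]
opening: 0.01
finger_force: 38.8
```

Request:
apply_moves(steps=[{"gripper":0.85,"dp":[-0.01,-0.14,0.12],"delta_rot":[0,0,0]},{"gripper":0.85,"dp":[-0.02,-0.28,0.23],"delta_rot":[0,0,0]},{"gripper":0.85,"dp":[-0.03,-0.44,0.33],"delta_rot":[0,0,0]},{"gripper":0.85,"dp":[-0.04,-0.6,0.42],"delta_rot":[0,0,0]},{"gripper":0.85,"dp":[-0.05,-0.77,0.49],"delta_rot":[0,0,0]}])

```text
t: 57.05
tool_pos: [0.533, -0.0063, 0.2705]
eef_rot: [0.032, 0.999, 0.005, 0.0]
contact_force: [-0.9, 12.6, 6.9]
opening: 0.0099
finger_force: 39.8
```

Request:
apply_moves(steps=[{"gripper":0.85,"dp":[0,0,0],"delta_rot":[0,0,0]},{"gripper":0.85,"dp":[0,0,0],"delta_rot":[0,0,0]}])

```text
t: 57.3
tool_pos: [0.5328, -0.0089, 0.2716]
eef_rot: [0.033, 0.999, 0.004, 0.0]
contact_force: [-2.3, 4.9, 11.7]
opening: 0.0102
finger_force: 40.1
```

Request:
apply_moves(steps=[{"gripper":0.85,"dp":[-0.01,-0.17,0.08],"delta_rot":[0,0,0]},{"gripper":0.85,"dp":[-0.02,-0.35,0.13],"delta_rot":[0,0,0]},{"gripper":0.85,"dp":[-0.04,-0.53,0.16],"delta_rot":[0,0,0]},{"gripper":0.85,"dp":[-0.05,-0.71,0.17],"delta_rot":[0,0,0]},{"gripper":0.85,"dp":[-0.06,-0.9,0.18],"delta_rot":[0,0,0]}])

```text
t: 57.92
tool_pos: [0.5265, -0.0979, 0.29]
eef_rot: [0.032, 0.999, 0.005, -0.001]
contact_force: [-4.0, 7.7, 10.6]
opening: 0.0102
finger_force: 42.3
```

Request:
apply_moves(steps=[{"gripper":0.85,"dp":[-0.01,-0.18,-0.01],"delta_rot":[0,0,0]},{"gripper":0.85,"dp":[-0.03,-0.36,-0.04],"delta_rot":[0,0,0]},{"gripper":0.85,"dp":[-0.04,-0.54,-0.08],"delta_rot":[0,0,0]},{"gripper":0.85,"dp":[-0.05,-0.72,-0.14],"delta_rot":[0,0,0]},{"gripper":0.85,"dp":[-0.06,-0.89,-0.21],"delta_rot":[0,0,0]}])

```text
t: 58.55
tool_pos: [0.5197, -0.191, 0.2681]
eef_rot: [0.033, 0.999, 0.003, -0.001]
contact_force: [-3.3, 2.6, 9.5]
opening: 0.0099
finger_force: 44.5
```

```bash
cat > arc.py <<'E'
from h import *
s=robot.sense();T=s['tool_pos'];print(T.round(4),s['contact_force'].round(1),round(s['opening'],4),s['eef_rot'].round(3),s['joint_positions'].round(2))
y=(T[1]+.098)/.9975; print('phi from y',np.arccos(np.clip(y/.23,-1,1)).round(3),'handle z',(.065+np.sqrt(max(0,.23**2-y*y))).round(4))
d=grab('scene'); h=cv2.cvtColor(d['img'],cv2.COLOR_BGR2HSV); m=(((h[...,0]<8)|(h[...,0]>172))&(h[...,1]>150)&(h[...,2]>60)).astype(np.uint8)*255
m[:60]=0;m[300:]=0
for c in cv2.findContours(m,cv2.RETR_EXTERNAL,cv2.CHAIN_APPROX_NONE)[0]:
    if cv2.contourArea(c)>20: print(cv2.boundingRect(c))
a=np.arccos(np.clip(y/.23,-1,1))
for b in(a-.2,a,a+.2): print(round(b,2),[proj(d,jw(J,(x,.23*np.cos(b),.065+.23*np.sin(b)))).round(0).tolist() for x in(-.075,.075)])
E
python3 arc.py
```

```text
[ 0.5197 -0.191   0.2681] [-3.3  2.6  9.5] 0.0099 [ 0.033  0.999  0.003 -0.001] [-0.09  0.36  0.47  1.97 -0.22  0.86  2.01]
phi from y 1.988 handle z 0.2752
(243, 216, 12, 9)
(228, 173, 24, 40)
(407, 171, 8, 29)
(544, 60, 63, 28)
1.79 [[237.0, 151.0], [267.0, 201.0]]
1.99 [[220.0, 163.0], [249.0, 214.0]]
2.19 [[206.0, 176.0], [233.0, 228.0]]
```

Request:
apply_moves(steps=[{"gripper":0.85,"dp":[-0.01,-0.16,-0.08],"delta_rot":[0,0,0]},{"gripper":0.85,"dp":[-0.02,-0.32,-0.18],"delta_rot":[0,0,0]},{"gripper":0.85,"dp":[-0.03,-0.47,-0.29],"delta_rot":[0,0,0]},{"gripper":0.85,"dp":[-0.04,-0.61,-0.41],"delta_rot":[0,0,0]},{"gripper":0.85,"dp":[-0.05,-0.74,-0.54],"delta_rot":[0,0,0]}])

```text
t: 59.22
tool_pos: [0.5142, -0.2656, 0.2129]
eef_rot: [0.034, 0.999, 0.002, -0.001]
contact_force: [-3.1, 0.9, 4.9]
opening: 0.0098
finger_force: 46.7
```

Request:
apply_moves(steps=[{"gripper":0.85,"dp":[-0.01,-0.12,-0.14],"delta_rot":[0,0,0]},{"gripper":0.85,"dp":[-0.02,-0.23,-0.29],"delta_rot":[0,0,0]},{"gripper":0.85,"dp":[-0.02,-0.32,-0.45],"delta_rot":[0,0,0]},{"gripper":0.85,"dp":[-0.03,-0.4,-0.61],"delta_rot":[0,0,0]},{"gripper":0.85,"dp":[-0.03,-0.47,-0.78],"delta_rot":[0,0,0]}])

```text
t: 59.85
tool_pos: [0.5108, -0.3137, 0.1328]
eef_rot: [0.034, 0.999, 0.001, -0.001]
contact_force: [-5.8, -0.1, 3.3]
opening: 0.01
finger_force: 49.1
```

```bash
python3 arc.py
```

```text
[ 0.5108 -0.3137  0.1328] [-5.8 -0.1  3.3] 0.01 [ 0.034  0.999  0.001 -0.001] [ 0.21  0.59  0.37  1.98 -0.35  0.63  2.32]
phi from y 2.795 handle z 0.1432
(190, 231, 19, 36)
(407, 171, 8, 29)
(544, 60, 63, 28)
2.59 [[187.0, 204.0], [211.0, 256.0]]
2.79 [[184.0, 217.0], [207.0, 268.0]]
2.99 [[185.0, 228.0], [208.0, 277.0]]
```

Request:
apply_moves(steps=[{"gripper":0.85,"dp":[0,-0.05,-0.18],"delta_rot":[0,0,0]},{"gripper":0.85,"dp":[-0.01,-0.09,-0.36],"delta_rot":[0,0,0]},{"gripper":0.85,"dp":[-0.01,-0.12,-0.54],"delta_rot":[0,0,0]},{"gripper":0.85,"dp":[-0.01,-0.13,-0.7],"delta_rot":[0,0,0]},{"gripper":0.85,"dp":[-0.01,-0.13,-0.8],"delta_rot":[0,0,0]}])

```text
t: 60.52
tool_pos: [0.5098, -0.3281, 0.0529]
eef_rot: [0.035, 0.999, -0.001, -0.001]
contact_force: [-5.4, -3.2, 2.5]
opening: 0.01
finger_force: 51.4
```

Request:
apply_moves(steps=[{"gripper":0.85,"dp":[0,0,-0.01],"delta_rot":[0,0,0]},{"gripper":0.85,"dp":[0,0,-0.02],"delta_rot":[0,0,0]}])

```text
t: 60.78
tool_pos: [0.5098, -0.3281, 0.0513]
eef_rot: [0.035, 0.999, -0.001, -0.001]
contact_force: [-5.7, -1.9, 2.2]
opening: 0.0098
finger_force: 51.4
```

Request:
apply_moves(steps=[{"gripper":0.85,"dp":[0,0,-0.02],"delta_rot":[0,0,0]},{"gripper":0.85,"dp":[0,0,-0.03],"delta_rot":[0,0,0]},{"gripper":0.85,"dp":[0,0,-0.03],"delta_rot":[0,0,0]}])

```text
t: 61.15
tool_pos: [0.5099, -0.328, 0.0489]
eef_rot: [0.035, 0.999, -0.0, -0.001]
contact_force: [-6.5, -2.1, 5.5]
opening: 0.0101
finger_force: 51.7
```

Request:
apply_moves(steps=[{"gripper":0.85,"dp":[0,0,-0.02],"delta_rot":[0,0,0]},{"gripper":0.85,"dp":[0,0,-0.03],"delta_rot":[0,0,0]},{"gripper":0.85,"dp":[0,0,-0.03],"delta_rot":[0,0,0]}])

```text
t: 61.52
tool_pos: [0.5099, -0.328, 0.0487]
eef_rot: [0.035, 0.999, 0.0, -0.0]
contact_force: [-10.1, 1.9, 24.4]
opening: 0.0096
finger_force: 53.7
```

```bash
python3 arc.py; python3 - <<'E'
from h import *
d=grab('scene')
for b in(3.0,3.08,3.14): print(b,[proj(d,jw(J,(x,.23*np.cos(b),.065+.23*np.sin(b)))).round(1).tolist() for x in(-.075,.075)])
E
```

```text
[ 0.5099 -0.328   0.0487] [-10.1   1.9  24.4] 0.0096 [ 0.035  0.999  0.    -0.   ] [ 0.3   0.72  0.29  2.   -0.42  0.48  2.39]
phi from y 3.142 handle z 0.065
(194, 251, 17, 32)
(407, 171, 8, 29)
(544, 60, 63, 28)
2.94 [[185.0, 225.0], [207.0, 275.0]]
3.14 [[188.0, 234.0], [210.0, 283.0]]
3.34 [[195.0, 241.0], [216.0, 288.0]]
3.0 [[185.3, 227.9], [207.6, 277.5]]
3.08 [[186.7, 231.6], [208.7, 280.7]]
3.14 [[188.1, 234.2], [209.9, 282.8]]
```

On the stop (24 N; handle end at (210.5,283) = 3.14 rad). Relax, open, and lift clear.

Request:
apply_moves(steps=[{"gripper":0.85,"dp":[0,0,0.03],"delta_rot":[0,0,0]},{"gripper":0.6,"dp":[0,0,0.03],"delta_rot":[0,0,0]},{"gripper":0.4,"dp":[0,0,0.03],"delta_rot":[0,0,0]},{"gripper":0.4,"dp":[0,0,0.03],"delta_rot":[0,0,0]},{"gripper":0.4,"dp":[0,0,0.03],"delta_rot":[0,0,0]}])

```text
t: 62.25
tool_pos: [0.5121, -0.3266, 0.0488]
eef_rot: [0.034, 0.999, 0.0, 0.0]
contact_force: [0.2, 1.0, 0.4]
opening: 0.0257
finger_force: 0.0
```

Request:
apply_moves(steps=[{"gripper":0.4,"dp":[0,0,0.2],"delta_rot":[0,0,0]},{"gripper":0.4,"dp":[0,0,0.6],"delta_rot":[0,0,0]},{"gripper":0.4,"dp":[0,0,1],"delta_rot":[0,0,0]},{"gripper":0.4,"dp":[0,0,1],"delta_rot":[0,0,0]}])

```text
t: 62.75
tool_pos: [0.5138, -0.3287, 0.1535]
eef_rot: [0.034, 0.999, -0.002, 0.004]
contact_force: [-0.1, -0.3, -0.7]
opening: 0.0255
finger_force: 0.0
```

Request:
apply_moves(steps=[{"gripper":0.4,"dp":[0,0,0.5],"delta_rot":[0,0,0]},{"gripper":0.4,"dp":[0,0,1],"delta_rot":[0,0,0]},{"gripper":0.4,"dp":[0,0,1],"delta_rot":[0,0,0]},{"gripper":0.4,"dp":[0,0,1],"delta_rot":[0,0,0]}])

```text
t: 63.25
tool_pos: [0.5109, -0.3262, 0.2485]
eef_rot: [0.034, 0.999, 0.0, -0.0]
contact_force: [0.3, 0.7, -0.5]
opening: 0.0257
finger_force: 0.0
```

```bash
python3 arc.py
```

```text
[ 0.5109 -0.3262  0.2485] [ 0.3  0.7 -0.5] 0.0257 [ 0.034  0.999  0.    -0.   ] [ 0.16  0.46  0.46  1.88 -0.26  0.86  2.26]
phi from y 3.037 handle z 0.089
(187, 234, 24, 49)
(406, 171, 9, 29)
(544, 60, 63, 28)
2.84 [[184.0, 219.0], [207.0, 270.0]]
3.04 [[186.0, 230.0], [208.0, 279.0]]
3.24 [[191.0, 238.0], [213.0, 286.0]]
```

```bash
python3 -c "
from h import *
print(workorder.job_done())"
```

```text
the job is handed in; nothing more can be done
None
```

I handed the job in at about 63 s. All four blocks went into pockets and the frame was shut with both buttons fully across. The bar held a 12.6 N tug, and the carrier now lies upside down on the far rests at about 3.14 rad; I did not recheck the blocks or buttons after the swing, and the hand-in gave no verdict.

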